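# Count three nutmegs through the counting tray

## Task

Count out three whole nutmegs for the baking with the counting tray: move exactly three from the platform over its edge into the trough, then shut the blue lid and have the red spout cap pressed fully home, so that they are locked in. Only then return all the nutmegs left over on the platform to the aluminium tin; after that pull the cap up, pour the three counted ones out of the trough's spout into the blue ramekin, and leave the tray standing flat on the worktop with its lid shut and its cap pressed home again. Do not knock the spice jars, pepper mill or salt pig about.

Things in the scene. Friction and masses are not known exactly. Their poses are not given: they have to be found in the camera images.
- tray: Loose white plastic counting tray, 0.4 kg with lid and cap, 200 (x) x 183 (y) mm, 34 mm high without its rims. Origin: centre of its underside; z up; x runs from the two spouts (-x end, facing the robot at the start) to the black grip (+x end). The platform takes its +y side, the lidded trough its -y side. Points below are given in this frame, in mm, as tray (x, y, z).
- platform (a point): Middle of the flat platform, tray (0, 26, 34); it spans x -97 to 97, y -38 to 87. 10 mm rims at its +y side and +x end; at the -x end two slanting 10 mm rims (x -80 to -100) narrow it to an open spout. No rim towards the trough: what is swept over the edge at y -38 drops in.
- platform_spout (a point): Outer end of the platform's open spout tongue, tray (-117, 26, 34), 64 mm wide between its side rims.
- trough (a point): Middle of the trough's floor, tray (0, -64, 4). The trough spans x -100 to 97, y -90 to -38 (52 wide) and is 30 deep; its -x end is open apart from the red cap.
- trough_spout (a point): Outer end of the trough's floor tongue, tray (-114, -64, 4), 8 mm outside the cap. With the cap up the opening is 49 mm wide and 30 mm high. Two cap guide posts stand beside it at x -106, y -36 and -92, up to z 66.
- grip (a point): Black upright grip of the tray: block 44 (x) x 14 (y) x 56 mm, tray x 97 to 141, y 0, z 30 to 86. This point is tray (119, 0, 70): take it there from above, fingers closing along tray y. The tray's weight lies about 110 mm from it towards -x, so grip firmly (40 N or more) or it sags.
- tray_lid (a joint): Blue trough lid, 190 x 56 x 3 mm, hinged along the trough's outer edge (axis along tray x at y -91.5, z 35.5). 0 = shut (level, its top at z 37.5); opens upward and outward to 1.95 rad. Light friction (0.02 N m) holds it where it is left. On its top, 48 mm from the hinge at mid length, a grip bar 34 (x) x 10 x 14 mm high.
- lid_edge (a point): Middle of the lid's free edge, 56.5 mm from the hinge, on its upper face.
- tray_cap (a joint): Red spout cap at the trough's -x end, a stopper that slides up its guide posts: 0 = pressed home (spout shut), 0.032 m = fully up (spout open). About 0.6 N of friction holds it wherever it is left; a pull of more than about 1.3 N lifts the tray's end.
- cap_top (a point): Top middle of the cap's pull tab, tray (-106, -64, 62) when home, 32 mm higher when fully up. The tab is 10 (x) x 28 (y) mm and 28 mm tall; it stands on the stopper, which is 49 (y) x 6 (x) x 29 mm.
- tin: Loose open aluminium tin, 130 (x) x 110 (y) x 50 mm high, 3 mm walls, 0.25 kg. Origin: centre of its underside. The nutmegs' store.
- ramekin: Loose blue stoneware ramekin, straight round cup, 100 mm across, 55 mm high, 4 mm wall, 0.25 kg. Origin: centre of its underside.
- nutmeg1: Whole brown nutmeg, 24 to 26 mm, nearly round, 10 g; origin at its centre. Rolls on slopes steeper than about 10 degrees, lies still on flatter ones. Starts on the tray's platform (centre 46 mm over the tray's underside); there are six such entries, all alike, of which four to six are present; None if absent.
- nutmeg2: Whole brown nutmeg, 24 to 26 mm, nearly round, 10 g; origin at its centre. Rolls on slopes steeper than about 10 degrees, lies still on flatter ones. Starts on the tray's platform (centre 46 mm over the tray's underside); there are six such entries, all alike, of which four to six are present; None if absent.
- nutmeg3: Whole brown nutmeg, 24 to 26 mm, nearly round, 10 g; origin at its centre. Rolls on slopes steeper than about 10 degrees, lies still on flatter ones. Starts on the tray's platform (centre 46 mm over the tray's underside); there are six such entries, all alike, of which four to six are present; None if absent.
- nutmeg4: Whole brown nutmeg, 24 to 26 mm, nearly round, 10 g; origin at its centre. Rolls on slopes steeper than about 10 degrees, lies still on flatter ones. Starts on the tray's platform (centre 46 mm over the tray's underside); there are six such entries, all alike, of which four to six are present; None if absent.
- nutmeg5: Whole brown nutmeg, 24 to 26 mm, nearly round, 10 g; origin at its centre. Rolls on slopes steeper than about 10 degrees, lies still on flatter ones. Starts on the tray's platform (centre 46 mm over the tray's underside); there are six such entries, all alike, of which four to six are present; None if absent.
- nutmeg6: Whole brown nutmeg, 24 to 26 mm, nearly round, 10 g; origin at its centre. Rolls on slopes steeper than about 10 degrees, lies still on flatter ones. Starts on the tray's platform (centre 46 mm over the tray's underside); there are six such entries, all alike, of which four to six are present; None if absent.
- spice_jar_a: Closed amber glass spice jar, 48 mm across, 100 mm high; bystander, origin under its centre.
- spice_jar_b: Closed green glass spice jar, 48 mm across, 100 mm high; bystander, origin under its centre.
- pepper_mill: Black pepper mill, 54 mm across, 152 mm high; bystander, origin under its centre.
- salt_pig: White salt pig, 104 mm across, 108 mm high; bystander, origin under its centre.
Things that resemble listed ones, but are neither listed nor needed, are in the scene too. Several things have the shape of the tin; the one meant has the colours described above.

How it is judged:
By the outcome, as a careful person would: the job done as asked, in the order asked, and still so for the second after the job is handed in, with the robot touching nothing.
Of nutmeg4, nutmeg5, nutmeg6 only 1 to 3 are there at a start; the rules pass over those that are not, and their reading is None.
At some moment in a run one of tin, ramekin may be knocked a few centimetres aside while the robot is not near it.
It also fails if it takes over 176 s, if anything falls off the work surface, if the arm or the gripper's body presses on something with over 40 N, if the wrist force passes 120 N, or if a joint passes its speed limit or range.

## Robot

A 7-joint arm with a two-finger parallel gripper is mounted at the origin on the work surface. World frame = base frame: x ahead of the robot, y to its left, z up, the work surface at z = 0. Lengths are in m, angles in rad, forces in N, time in s.
With the tool pointing down it reaches from about 0.425 to 1.025 m from the base axis. Payload 3.6 kg.
Tool frame: the origin (TCP) lies midway between the tips of the shut fingers; the grasp point (between the pads) lies 19 mm behind it (grip_depth is the distance from the TCP to the grasp point, in m); z points along the fingers, y is the line along which they close (so a half turn about z gives the same grasp; the last joint's range is limited). The gripper opens to 85 mm and grips with 20 to 120 N. Pads are 22 mm wide; open, the fingers measure 114 mm over their backs; the gripper's body (76 mm by 85 mm) begins 54 mm behind the grasp point. The pads swing forward as they close: fully open they stand 13 mm farther back than shut.
Start: joints at [-1.417, 0.591, 0.048, 1.609, -0.033, 0.943, -0.034], TCP at [0.177, 0.703, 0.21] pointing down, gripper open.
Joint ranges: [-2.69, 2.69], [-0.47, 2.24], [-1.27, 1.36], [0.19, 2.51], [-1.53, 4.68], [0.08, 2.07], [-3.09, 3.09]. Speed limits (rad/s): [2.57, 2.57, 3.14, 3.14, 3.14, 3.14, 3.14].

## Interface

Orientations are given as a rotation vector (axis times angle).
In Python, from workcell import read_state, camera, camera_params, close_job, grip_depth gives the robot as it stands. The module is installed in compiled form; this text tells all that it offers.
- The arm moves only by the tool step_arm, never from a script. Its argument "targets" is a list of rows, each an object of numbers: "x", "y", "z": the shift along the world's x, y, z each as a share of 100 cm, from -1 to 1; "wx", "wy", "wz": the turn, a rotation vector about the world's x, y, z each as a share of pi/4 rad, from -1 to 1; "fingers": the opening, from 0 (shut) to 1 (fully open). In form: [{"x": .., "y": .., "z": .., "wx": .., "wy": .., "wz": .., "fingers": ..}, ...]. A call has 1 to 10 rows; each row shifts and turns the commanded pose from where the row before left it; what a row does not reach is not made up. A row lasts 1/8 s, in which the tool goes at most 62.5 mm and 10.7 degrees, less where a joint would pass 70% of its speed; a pose out of reach is approached as far as the arm can. A call with a number of a shift or a turn outside -1 to 1 is refused whole. A call with a gripper value outside its range is refused whole. The fingers move at their own pace and stop on an object; "squeeze" is the grip in N (left out, the last holds). Time passes only in rows, so rows that do not move let the fingers close. It gives the time, the measured TCP pose, the force, the opening and the grip force at its end, in the units of the state.
- read_state(): the state, without advancing time (a new reading comes with each control period).
- camera(name): name is "scene" or "side" or "wrist"; returns the picture (400x640x3 uint8, red, green, blue); there is no depth.
- camera_params(name): a dict with "intrinsics" (3x3 intrinsics, pixels), "view" (4x4, takes a point from world to camera coordinates); the wrist camera has in their place "mount" (4x4, takes a point from camera to tool coordinates, whose origin is the TCP and whose axes are the flange's). Camera axes: x right, y down, z forward; pixel columns grow to the right and rows downward; lengths in m; the calibration is good to about 2 mm. A picture is of the moment at which its call begins: read the wrist's pose just before it. camera_params takes no time and is no camera call.
- close_job(): hands the job in; it is judged then, once.
The state is a dict: "clock": time; "qpos": joint angles; "dq": joint speeds; "joint_torque": joint torques, N m; "eef_pos": TCP position; "eef_rot": TCP orientation; "wrist_force": force on the tool from outside, world axes, zero at the start; "wrist_torque": the same for the moment, N m; "width": opening from 0.0 (shut) to 1.0 (fully open); "gripper_force": force on a finger pad.
Only numpy, scipy, OpenCV 4.12 (cv2) and the standard library are available. Lean on these libraries where they do the work, as an engineer would, in place of code of your own. Each camera call takes 0.05 s, during which the arm holds its last target. There are 200 camera calls.

## Working session

There is one attempt and no reset: what is moved stays moved. The work goes in short steps, Python scripts to look and compute and a tool call to move; the robot and the scene stay as the last step left them, time stands still between calls to the robot, and variables do not carry over. Pictures are saved under pics/ and viewed, at most 14 in all, crops included, and the job is handed in when it is done.

Besides the shell and the picture viewer there is one more tool, called after "Emit:" as name(argument=value, ...) on one line, values as JSON. step_arm: Moves the arm, as the interface text tells. Shift numbers are shares of 100 cm and turn numbers shares of pi/4 rad, none past 1 either way. Its arguments: {"type":"object","properties":{"targets":{"type":"array","items":{"type":"object","properties":{"x":{"type":"number"},"y":{"type":"number"},"z":{"type":"number"},"wx":{"type":"number"},"wy":{"type":"number"},"wz":{"type":"number"},"fingers":{"type":"number"}}}},"squeeze":{"type":"number"}},"required":["targets"]}

```bash
mkdir -p pics; cat > h.py <<'E'
import numpy as np, cv2
from scipy.spatial.transform import Rotation as R
from workcell import read_state, camera, camera_params, close_job, grip_depth
def save(n,img,): cv2.imwrite('pics/'+n,cv2.cvtColor(img,cv2.COLOR_RGB2BGR))
def snap(cam):
    s=read_state(); p=camera_params(cam); img=camera(cam)
    K=np.array(p['intrinsics'])
    if 'view' in p: V=np.array(p['view'])
    else:
        T=np.eye(4); T[:3,:3]=R.from_rotvec(s['eef_rot']).as_matrix(); T[:3,3]=s['eef_pos']
        V=np.linalg.inv(T@np.array(p['mount']))
    return img,K,V
def ray(K,V,uv):
    d=V[:3,:3].T@np.linalg.solve(K,[uv[0],uv[1],1.]); o=-V[:3,:3].T@V[:3,3]
    return o,d/np.linalg.norm(d)
def onz(K,V,uv,z):
    o,d=ray(K,V,uv); return o+d*(z-o[2])/d[2]
def tri(rs):
    A=sum(np.eye(3)-np.outer(d,d) for o,d in rs); b=sum((np.eye(3)-np.outer(d,d))@o for o,d in rs)
    return np.linalg.solve(A,b)
def proj(K,V,p):
    c=K@(V[:3,:3]@np.array(p)+V[:3,3]); return c[:2]/c[2]
E
python3 - <<'E'
from h import *
s=read_state(); print(s, grip_depth if not callable(grip_depth) else grip_depth())
for c in('scene','side','wrist'):
    i,K,V=snap(c); save(c+'0.png',i); np.savez(c+'0.npz',i=i,K=K,V=V); print(c,K.round(1).tolist(),V.round(3).tolist())
print(camera_params('wrist')['mount'])
E
```

```text
{'clock': 0.0, 'qpos': array([-1.41749026,  0.592117  ,  0.04829192,  1.60986873, -0.03330224,
        0.94274379, -0.03366983]), 'dq': array([-0.00206332,  0.00034794, -0.00076811,  0.00206193, -0.00186032,
        0.00037297, -0.00169926]), 'joint_torque': array([-4.07037933e-04, -5.48700285e+01,  1.54637173e+00, -1.98123640e+01,
        9.44943720e-03,  8.80892709e-03, -3.11744145e-06]), 'eef_pos': array([0.17689234, 0.70214482, 0.20882499]), 'eef_rot': array([-0.38649965, -3.1175603 ,  0.00365421]), 'wrist_force': array([-0.54593476,  0.16092521,  0.6218181 ]), 'wrist_torque': array([-0.04547711, -0.02617427, -0.01683968]), 'gripper_force': 0.0, 'width': 1.0020644176308386} 0.0187
scene [[366.8, 0.0, 311.0], [0.0, 366.8, 206.1], [0.0, 0.0, 1.0]] [[0.9, 0.435, -0.018, -0.44], [0.322, -0.693, -0.645, -0.164], [-0.293, 0.575, -0.764, 1.4], [0.0, 0.0, 0.0, 1.0]]
side [[473.0, 0.0, 319.5], [0.0, 473.0, 199.3], [0.0, 0.0, 1.0]] [[0.86, -0.509, -0.015, -0.491], [-0.349, -0.567, -0.746, 0.196], [0.372, 0.647, -0.666, 1.239], [0.0, 0.0, 0.0, 1.0]]
wrist [[282.4, 0.0, 316.2], [0.0, 282.4, 196.8], [0.0, 0.0, 1.0]] [[0.245, 0.97, -0.001, -0.723], [0.928, -0.234, 0.291, -0.037], [0.282, -0.072, -0.957, 0.38], [0.0, 0.0, 0.0, 1.0]]
[[-2.62305086e-04 -9.56802885e-01 -2.90737289e-01  7.46873327e-02]
 [ 9.99999549e-01 -5.16330078e-04  7.97012110e-04 -9.13083257e-04]
 [-9.12699892e-04 -2.90736949e-01  9.56802589e-01 -1.65137741e-01]
 [ 0.00000000e+00  0.00000000e+00  0.00000000e+00  1.00000000e+00]]
```

View pics/scene0.png

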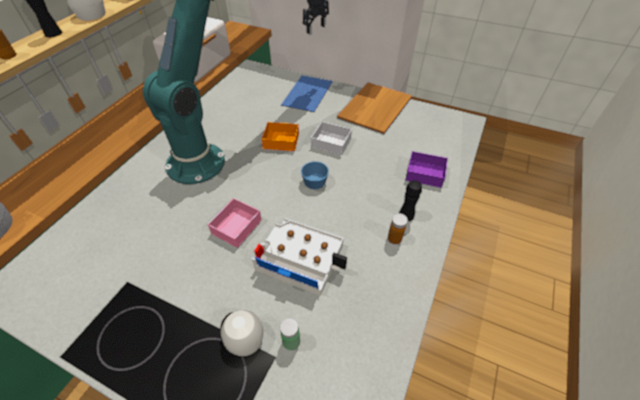

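View pics/side0.png

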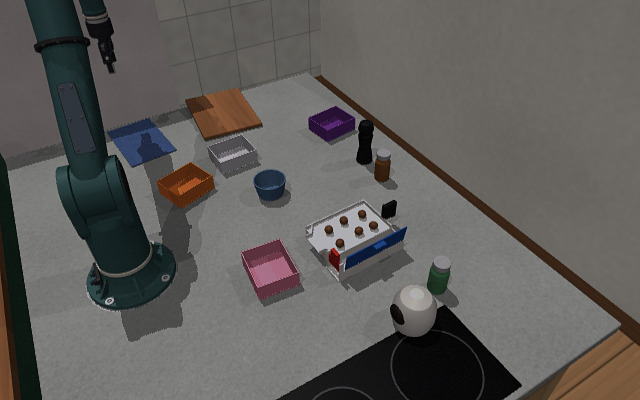

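Six nutmegs lie on the tray. The lid is open and faces away from the platform. The open boxes in the scene picture are orange (281,137), grey (331,138), pink (235,222) and purple (427,169). Only the grey one fits "aluminium", so I'll confirm it in a crop along with the tray.

```bash
python3 - <<'E'
from h import *
a=np.load('scene0.npz');b=np.load('side0.npz')
A,B=a['i'],b['i']
cr=np.vstack([np.hstack([cv2.resize(A[210:300,235:365],(400,277),interpolation=2),cv2.resize(B[190:290,295:415],(400,277),interpolation=2)]),
 np.hstack([cv2.resize(A[110:200,260:390],(400,277),interpolation=2),cv2.resize(B[125:215,150:300],(400,277),interpolation=2)])])
save('crop0.png',cr)
def tr(u,v): 
    r=[ray(a['K'],a['V'],u),ray(b['K'],b['V'],v)]; p=tri(r)
    return p.round(3), [float(np.linalg.norm(np.cross(p-o,d)).round(4)) for o,d in r]
for n,u,v in [('grip',(340,260),(389,208)),('ramekin',(315,169),(270,178)),('tin',(331,132),(233,149)),('amber',(400,220),(383,155)),('green',(290,326),(441,263)),('pig',(241,333),(413,312)),('mill',(414,187),(366,125)),('pink',(235,217),(270,262)),('cap',(259,246),(333,252))]: print(n,*tr(u,v))
# nutmegs
for n,z in(('scene',a),('side',b)):
    h=cv2.cvtColor(z['i'],cv2.COLOR_RGB2HSV); m=((h[...,0]<20)&(h[...,1]>80)&(h[...,2]<190)).astype(np.uint8)
    k,l,st,c=cv2.connectedComponentsWithStats(m)
    for q in range(1,k):
        if 12<st[q,4]<150:
            p=onz(z['K'],z['V'],c[q],.046)
            if .4<np.hypot(*p[:2])<1: print(n,c[q].round(1),st[q,4],p.round(3))
E
```

```text
grip [ 0.678 -0.201  0.066] [0.0005, 0.0005]
ramekin [0.456 0.101 0.062] [0.0023, 0.0023]
tin [0.423 0.314 0.055] [0.0049, 0.0049]
amber [ 0.791 -0.014  0.089] [0.0018, 0.0018]
green [ 0.647 -0.442  0.093] [0.0015, 0.0015]
pig [ 0.53  -0.493  0.041] [0.0, 0.0]
mill [0.796 0.087 0.14 ] [0.0002, 0.0002]
pink [ 0.313 -0.189  0.049] [0.0018, 0.0018]
cap [ 0.452 -0.267  0.079] [0.0014, 0.0014]
scene [208.3  38.8] 72 [-0.496  0.779  0.046]
scene [290.2 233.2] 26 [ 0.499 -0.167  0.046]
scene [307.1 237.4] 27 [ 0.553 -0.159  0.046]
scene [324.  245.3] 26 [ 0.611 -0.164  0.046]
scene [259.6 251.1] 68 [ 0.448 -0.263  0.046]
scene [280.7 247.4] 29 [ 0.498 -0.225  0.046]
scene [302.6 252.5] 31 [ 0.565 -0.213  0.046]
scene [316.7 259.1] 31 [ 0.612 -0.216  0.046]
side [361.6 213.5] 49 [ 0.613 -0.163  0.046]
side [343.3 219.9] 49 [ 0.555 -0.157  0.046]
side [372.9 224.8] 53 [ 0.614 -0.216  0.046]
side [328.4 229.1] 51 [ 0.501 -0.166  0.046]
side [358.3 230.4] 51 [ 0.568 -0.213  0.046]
side [339.4 242.6] 54 [ 0.5   -0.224  0.046]
side [392.6 306.4] 16 [ 0.497 -0.459  0.046]
side [396.5 314.2] 35 [ 0.492 -0.48   0.046]
```

View pics/crop0.png

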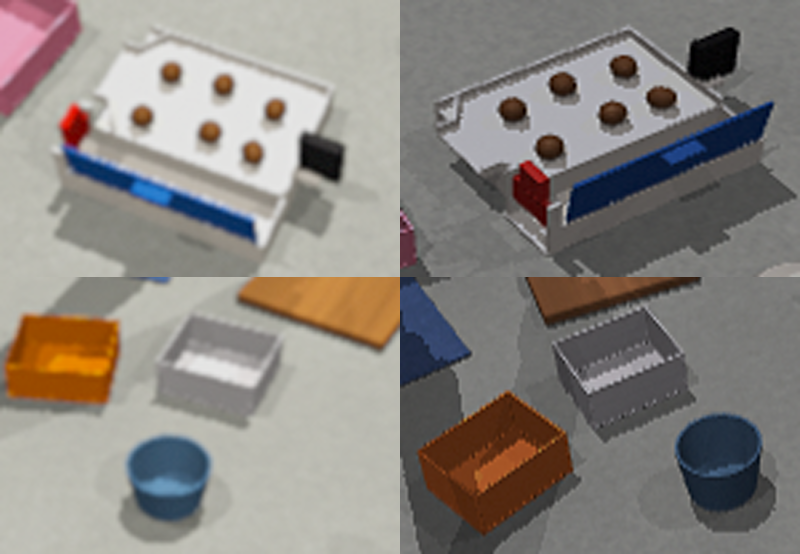

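The top-row crops show the tray with its lid standing open at roughly 100° and the red cap raised. The bottom row shows that the grey box beside the orange one is bare aluminium, so that is the tin. The tray's yaw is close to 0 and its centre is near (0.558, -0.202). I'll move over the tray now and refine with the wrist camera.

Emit:
step_arm(targets=[{"x":0.03,"y":-0.038,"z":0.01,"wz":0.157,"fingers":0},{"x":0.03,"y":-0.038,"z":0.01,"wz":0.156,"fingers":0},{"x":0.03,"y":-0.038,"z":0.01},{"x":0.03,"y":-0.038,"z":0.01},{"x":0.03,"y":-0.038,"z":0.01},{"x":0.03,"y":-0.038},{"x":0.03,"y":-0.038},{"x":0.03,"y":-0.038}])

```text
invalid input
```

Emit:
step_arm(targets=[{"x":0.01,"y":-0.05},{"x":0.01,"y":-0.05},{"x":0.01,"y":-0.05},{"x":0.01,"y":-0.05},{"x":0.01,"y":-0.05},{"x":0.01,"y":-0.05},{"x":0.01,"y":-0.05},{"x":0.01,"y":-0.05},{"x":0.01,"y":-0.05},{"x":0.01,"y":-0.05}])

```text
invalid input
```

Emit:
step_arm(targets=[{"y":-0.05},{"y":-0.05},{}])

```text
invalid input
```

```bash
cat >> h.py <<'E'
def masks(img):
    h=cv2.cvtColor(img,cv2.COLOR_RGB2HSV); H,S,V=h[...,0],h[...,1],h[...,2]
    return dict(brown=(H<22)&(S>70)&(V<190)&(V>25),red=((H<6)|(H>174))&(S>150)&(V>80),blue=(H>100)&(H<125)&(S>120)&(V>40),dark=(V<50)&(S<100))
def blobs(m,lo,hi):
    k,l,st,c=cv2.connectedComponentsWithStats(m.astype(np.uint8)); return [(c[q],st[q]) for q in range(1,k) if lo<st[q,4]<hi]
def loc():
    """nutmegs by triangulation of scene, side (+ wrist)"""
    S=[snap(c) for c in('scene','side')]; out=[]
    n=[[c for c,s in blobs(masks(i)['brown'],10,150)] for i,K,V in S]
    for u in n[0]:
        for v in n[1]:
            r=[ray(S[0][1],S[0][2],u),ray(S[1][1],S[1][2],v)]; p=tri(r); e=np.linalg.norm(np.cross(p-r[0][0],r[0][1]))
            if e<.004 and 0<p[2]<.2 and .3<p[0]<.8: out.append(p)
    return out
E
python3 - <<'E'
from h import *
s=read_state(); print(s['clock'],s['eef_pos'],s['qpos'].round(2),R.from_rotvec(s['eef_rot']).as_matrix().round(3).tolist())
for p in loc(): print(p.round(4))
i,K,V=snap('wrist'); save('w1.png',i); np.savez('w1.npz',i=i,K=K,V=V)
E
```

```text
0.15 [0.17693594 0.70238698 0.20911022] [-1.42  0.59  0.05  1.61 -0.03  0.94 -0.03] [[-0.97, 0.244, -0.0], [0.244, 0.97, -0.002], [-0.0, -0.002, -1.0]]
[ 0.5227 -0.2039  0.1027]
[ 0.5002 -0.1679  0.0474]
[ 0.5538 -0.1597  0.048 ]
[ 0.6117 -0.1648  0.048 ]
[ 0.5164 -0.3387  0.1987]
[ 0.5265 -0.2663  0.1165]
[ 0.4986 -0.2263  0.0484]
[ 0.5659 -0.2151  0.0489]
[ 0.6126 -0.2173  0.0477]
```

View pics/w1.png

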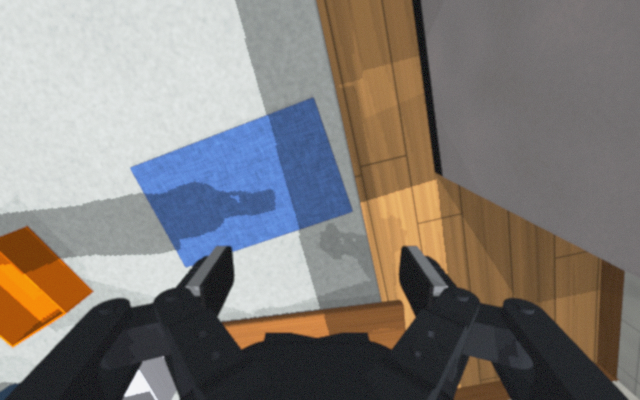

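All three moves were refused, so rows probably need every key. The arm hasn't left its start, and the wrist view shows only the blue mat and the orange box. I'll resend with full rows.

Emit:
step_arm(targets=[{"x":0.03,"y":-0.038,"z":0.01,"wx":0,"wy":0,"wz":0.157,"fingers":0},{"x":0.03,"y":-0.038,"z":0.01,"wx":0,"wy":0,"wz":0.156,"fingers":0},{"x":0.03,"y":-0.038,"z":0.01,"wx":0,"wy":0,"wz":0,"fingers":0},{"x":0.03,"y":-0.038,"z":0.01,"wx":0,"wy":0,"wz":0,"fingers":0},{"x":0.03,"y":-0.038,"z":0.01,"wx":0,"wy":0,"wz":0,"fingers":0},{"x":0.03,"y":-0.038,"z":0,"wx":0,"wy":0,"wz":0,"fingers":0},{"x":0.03,"y":-0.038,"z":0,"wx":0,"wy":0,"wz":0,"fingers":0},{"x":0.03,"y":-0.038,"z":0,"wx":0,"wy":0,"wz":0,"fingers":0}], squeeze=30)

```text
clock: 1.3
eef_pos: [0.4181, 0.3977, 0.2603]
eef_rot: [0.001, 3.141, 0.001]
wrist_force: [0.1, -0.1, -0.1]
width: 0.001
gripper_force: 0.0
```

Emit:
step_arm(targets=[{"x":0.01,"y":-0.06,"z":0,"wx":0,"wy":0,"wz":0,"fingers":0},{"x":0.01,"y":-0.06,"z":0,"wx":0,"wy":0,"wz":0,"fingers":0},{"x":0.01,"y":-0.06,"z":0,"wx":0,"wy":0,"wz":0,"fingers":0},{"x":0.01,"y":-0.06,"z":0,"wx":0,"wy":0,"wz":0,"fingers":0},{"x":0.01,"y":-0.06,"z":0,"wx":0,"wy":0,"wz":0,"fingers":0},{"x":0.01,"y":-0.06,"z":0,"wx":0,"wy":0,"wz":0,"fingers":0},{"x":0.01,"y":-0.06,"z":0,"wx":0,"wy":0,"wz":0,"fingers":0},{"x":0.01,"y":-0.06,"z":0,"wx":0,"wy":0,"wz":0,"fingers":0},{"x":0.0,"y":-0.06,"z":0,"wx":0,"wy":0,"wz":0,"fingers":0},{"x":0,"y":-0.06,"z":0,"wx":0,"wy":0,"wz":0,"fingers":0}])

```text
clock: 2.55
eef_pos: [0.4972, -0.2028, 0.2603]
eef_rot: [0.001, 3.141, -0.0]
wrist_force: [0.7, 1.0, -0.1]
width: 0.005
gripper_force: 0.0
```

```bash
python3 - <<'E'
from h import *
s=read_state(); print(s['clock'],s['eef_pos'],s['qpos'].round(2))
i,K,V=snap('wrist'); save('w2.png',i); np.savez('w2.npz',i=i,K=K,V=V)
E
```

```text
2.55 [ 0.49721126 -0.20281278  0.26027128] [ 0.07  0.3   0.29  1.99 -0.11  0.86  2.  ]
```

View pics/w2.png

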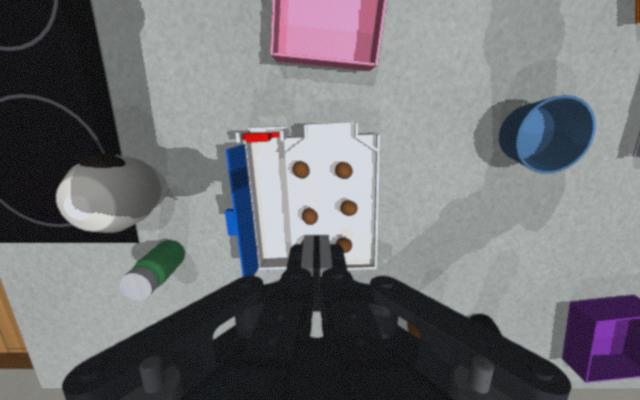

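The wrist view shows the tray in full, with its spouts at the top: cap (262,136), open lid on the left at x≈235, platform edge at x≈287 and five nutmegs visible. Next I'll measure the tray yaw and the cap.

```bash
python3 - <<'E'
from h import *
w=np.load('w2.npz');a=np.load('scene0.npz');b=np.load('side0.npz')
for uv,z in(((378,135),.044),((377,268),.044),((247,137),.034),((257,268),.034),((287,137),.034),((304,124),.034),((356,124),.034)): print(uv,onz(w['K'],w['V'],uv,z).round(4))
for c,s in blobs(masks(w['i'])['brown'],30,1000): print('br',c.round(1),s[4],onz(w['K'],w['V'],c,.047).round(4))
rs=[]
for z in(w,a,b):
    m=masks(z['i'])['red']; bl=max([q for q in blobs(m,8,2000) if not(z is a and q[0][1]<200)],key=lambda q:q[1][4]); print('red',bl[0].round(1),bl[1])
    rs.append((z,bl))
# cap top: topmost rows of red in scene/side
pts=[]
for z,bl in rs[1:]:
    x,y,W,H,_=bl[1]; m=masks(z['i'])['red'][y:y+H,x:x+W]; yy,xx=np.nonzero(m); t=yy<=1; pts.append((x+xx[t].mean(),y+.5)); 
print(pts,tri([ray(z['K'],z['V'],p) for (z,_),p in zip(rs[1:],pts)]).round(4), 'centroid',tri([ray(z['K'],z['V'],q[0]) for z,q in rs[1:]]).round(4))
for zt in(.062,.094): print(zt,onz(w['K'],w['V'],rs[0][1][0],zt).round(4))
E
```

```text
(378, 135) [ 0.453  -0.1213  0.044 ]
(377, 268) [ 0.6525 -0.1103  0.044 ]
(247, 137) [ 0.4564 -0.2973  0.034 ]
(257, 268) [ 0.6583 -0.2962  0.034 ]
(287, 137) [ 0.4564 -0.2429  0.034 ]
(304, 124) [ 0.4393 -0.2195  0.034 ]
(356, 124) [ 0.4393 -0.1497  0.034 ]
br [637.   11.3] 118 [0.3115 0.1716 0.047 ]
br [257.8 135.1] 117 [ 0.4528 -0.2799  0.047 ]
br [300.4 169.5] 193 [ 0.4987 -0.2247  0.047 ]
br [343.2 170. ] 192 [ 0.4995 -0.1664  0.047 ]
br [348.3 207.6] 171 [ 0.5537 -0.1577  0.047 ]
br [309.4 216.1] 168 [ 0.5665 -0.2129  0.047 ]
br [344.2 244.3] 137 [ 0.6109 -0.1619  0.047 ]
br [413.6 331. ] 110 [ 0.7677 -0.0437  0.047 ]
red [258.7 136.6] [242 133  37  10 246]
red [258.9 250.3] [255 244   9  13  77]
red [334.8 251.8] [331 248   9   8  33]
[(np.float64(259.0), np.float64(244.5)), (np.float64(332.6), np.float64(248.5))] [ 0.4533 -0.2652  0.0877] centroid [ 0.4571 -0.2736  0.0774]
0.062 [ 0.4534 -0.2758  0.062 ]
0.094 [ 0.4506 -0.2694  0.094 ]
```

Tray centre ≈ (0.557, -0.206) with yaw ≈ 2°. Cap ≈ (0.4545, -0.273), top at z ≈ 0.09, so it is up. I'll press it home first so nothing can roll out.

Emit:
step_arm(targets=[{"x":-0.022,"y":-0.035,"z":-0.04,"wx":0,"wy":0,"wz":0,"fingers":0},{"x":-0.021,"y":-0.035,"z":-0.05,"wx":0,"wy":0,"wz":0,"fingers":0},{"x":0,"y":0,"z":-0.05,"wx":0,"wy":0,"wz":0,"fingers":0},{"x":0,"y":0,"z":-0.018,"wx":0,"wy":0,"wz":0,"fingers":0},{"x":0,"y":0,"z":-0.01,"wx":0,"wy":0,"wz":0,"fingers":0},{"x":0,"y":0,"z":-0.01,"wx":0,"wy":0,"wz":0,"fingers":0},{"x":0,"y":0,"z":-0.01,"wx":0,"wy":0,"wz":0,"fingers":0},{"x":0,"y":0,"z":-0.008,"wx":0,"wy":0,"wz":0,"fingers":0},{"x":0,"y":0,"z":0,"wx":0,"wy":0,"wz":0,"fingers":0}])

```text
clock: 3.72
eef_pos: [0.4546, -0.2696, 0.0652]
eef_rot: [-0.001, -3.141, -0.001]
wrist_force: [-0.0, 0.5, 0.3]
width: 0.001
gripper_force: 0.0
```

Emit:
step_arm(targets=[{"x":0,"y":0,"z":-0.002,"wx":0,"wy":0,"wz":0,"fingers":0},{"x":0,"y":0,"z":-0.002,"wx":0,"wy":0,"wz":0,"fingers":0}])

```text
clock: 3.98
eef_pos: [0.4551, -0.27, 0.0618]
eef_rot: [0.001, 3.141, -0.001]
wrist_force: [0.4, 0.3, 0.5]
width: 0.001
gripper_force: 0.2
```

Emit:
step_arm(targets=[{"x":0,"y":-0.002,"z":-0.003,"wx":0,"wy":0,"wz":0,"fingers":0},{"x":0,"y":0,"z":-0.002,"wx":0,"wy":0,"wz":0,"fingers":0},{"x":0,"y":0,"z":0,"wx":0,"wy":0,"wz":0,"fingers":0}])

```text
clock: 4.35
eef_pos: [0.4547, -0.272, 0.0564]
eef_rot: [-0.002, -3.141, -0.0]
wrist_force: [-0.6, 0.9, 0.7]
width: -0.005
gripper_force: 0.0
```

```bash
python3 - <<'E'
from h import *
s=read_state(); print(s['eef_pos'],s['wrist_force'])
A=snap('scene')[0];B=snap('side')[0]
save('cap1.png',np.hstack([cv2.resize(A[210:300,235:365],(400,277),interpolation=2),cv2.resize(B[190:290,295:415],(400,277),interpolation=2)]))
E
```

```text
[ 0.45465374 -0.27196033  0.05642005] [-0.63924102  0.86248843  0.72638837]
```

View pics/cap1.png

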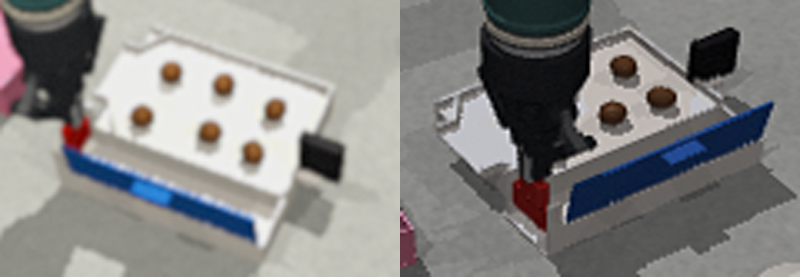

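The gripper is on the red tab and pushing it down (side crop, (532,200)), but there's no end-stop force yet. I'll keep going.

Emit:
step_arm(targets=[{"x":0,"y":0,"z":-0.003,"wx":0,"wy":0,"wz":0,"fingers":0},{"x":0,"y":0,"z":0,"wx":0,"wy":0,"wz":0,"fingers":0}])

```text
clock: 4.7
eef_pos: [0.4547, -0.2718, 0.0534]
eef_rot: [-0.001, -3.141, -0.0]
wrist_force: [-0.0, -1.4, -0.5]
width: -0.0
gripper_force: 0.0
```

Emit:
step_arm(targets=[{"x":0,"y":0,"z":-0.003,"wx":0,"wy":0,"wz":0,"fingers":0},{"x":0,"y":0,"z":0,"wx":0,"wy":0,"wz":0,"fingers":0}])

```text
clock: 4.95
eef_pos: [0.4547, -0.2718, 0.0504]
eef_rot: [-0.001, -3.141, -0.0]
wrist_force: [-0.2, 0.5, -0.5]
width: -0.003
gripper_force: 0.0
```

```bash
python3 - <<'E'
from h import *
s=read_state(); print(s['eef_pos'],s['wrist_force'])
for c in('scene','side'):
    i,K,V=snap(c)
    print(c,[(q[0].round(1),q[1]) for q in blobs(masks(i)['red'],8,300) if 180<q[0][1]<270])
    print([proj(K,V,(.4545,-.273,z)).round(1) for z in(.034,.056,.062,.094)])
E
```

```text
[ 0.45467851 -0.27177767  0.050351  ] [-0.22736804  0.45448038 -0.49282586]
scene [(array([259.8, 253.8]), array([256, 250,   8,   9,  44], dtype=int32))]
[array([260.3, 256.8]), array([259.4, 252.7]), array([259.1, 251.6]), array([257.7, 245.4])]
side [(array([337.3, 258.8]), array([335, 257,   5,   6,  12], dtype=int32))]
[array([334.6, 264.6]), array([334.6, 258.9]), array([334.7, 257.3]), array([334.7, 248.7])]
```

```bash
python3 - <<'E'
from h import *
A=snap('scene')[0];B=snap('side')[0];w=snap('wrist')[0]
c=lambda x,s:cv2.resize(x,s,interpolation=2)
save('cap2.png',np.vstack([np.hstack([c(A[230:275,240:290],(400,300)),c(B[230:275,315:365],(400,300))]),c(w[80:230,120:520],(800,300))]))
E
```

```text
(no output)
```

View pics/cap2.png

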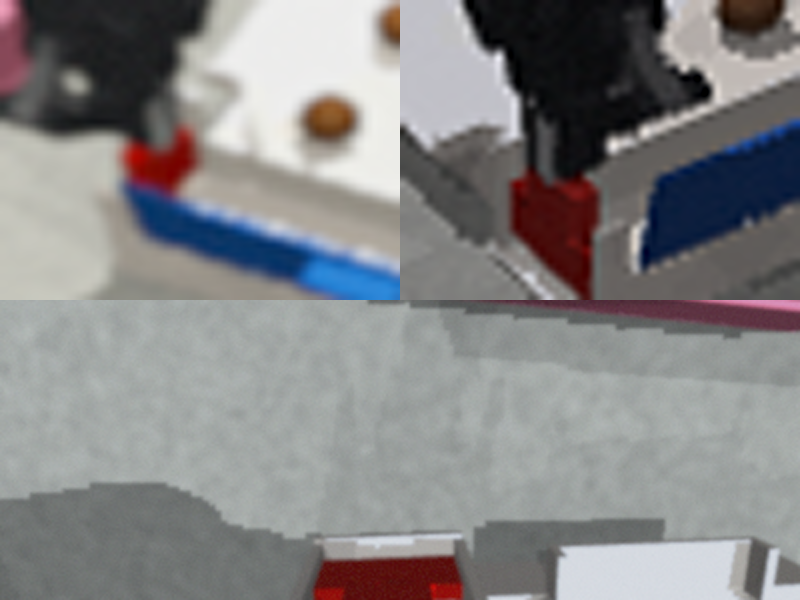

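Emit:
step_arm(targets=[{"x":0,"y":0,"z":0.05,"wx":0,"wy":0,"wz":0,"fingers":0},{"x":0.04,"y":0.03,"z":0.05,"wx":0,"wy":0,"wz":0,"fingers":0.5},{"x":0.02,"y":0.02,"z":0.02,"wx":0,"wy":0,"wz":0,"fingers":0.5}])

```text
clock: 5.58
eef_pos: [0.5131, -0.225, 0.1676]
eef_rot: [0.001, 3.136, -0.002]
wrist_force: [0.5, -0.1, 0.1]
width: 0.419
gripper_force: 0.0
```

```bash
python3 - <<'E'
from h import *
s=read_state(); print(s['eef_pos'],s['width'])
for c in('scene','side','wrist'):
    i,K,V=snap(c); np.savez(c+'3.npz',i=i,K=K,V=V)
    print(c,[(q[0].round(1),q[1]) for q in blobs(masks(i)['red'],8,900)])
    print([proj(K,V,(.4545,-.273,z)).round(1) for z in(.034,.056,.062,.094)])
    if c=='wrist':
        m=masks(i)['red'];print(proj(K,V,(.4545,-.245,.034)),proj(K,V,(.4545,-.301,.034)))
A=np.load('scene3.npz')['i'];B=np.load('side3.npz')['i'];w=np.load('wrist3.npz')['i']
c=lambda x,s:cv2.resize(x,s,interpolation=2)
save('cap3.png',np.vstack([np.hstack([c(A[225:285,240:320],(400,300)),c(B[225:285,310:390],(400,300))]),c(w[80:230,120:520],(800,300))]))
E
```

```text
[ 0.51307305 -0.225036    0.1675907 ] 0.4185357777460345
scene [(array([259.6, 252.2]), array([255, 247,   9,  11,  65], dtype=int32))]
[array([260.3, 256.8]), array([259.4, 252.7]), array([259.1, 251.6]), array([257.7, 245.4])]
side [(array([334.6, 255.5]), array([331, 252,   8,   8,  34], dtype=int32))]
[array([334.6, 264.6]), array([334.6, 258.9]), array([334.7, 257.3]), array([334.7, 248.7])]
wrist [(array([262.2, 123.5]), array([241, 119,  47,  11, 405], dtype=int32))]
[array([267.9, 124.2]), array([264.1, 125.4]), array([263. , 125.8]), array([256., 128.])]
[295.25656385 124.34037072] [240.512669   124.05889284]
```

View pics/cap3.png

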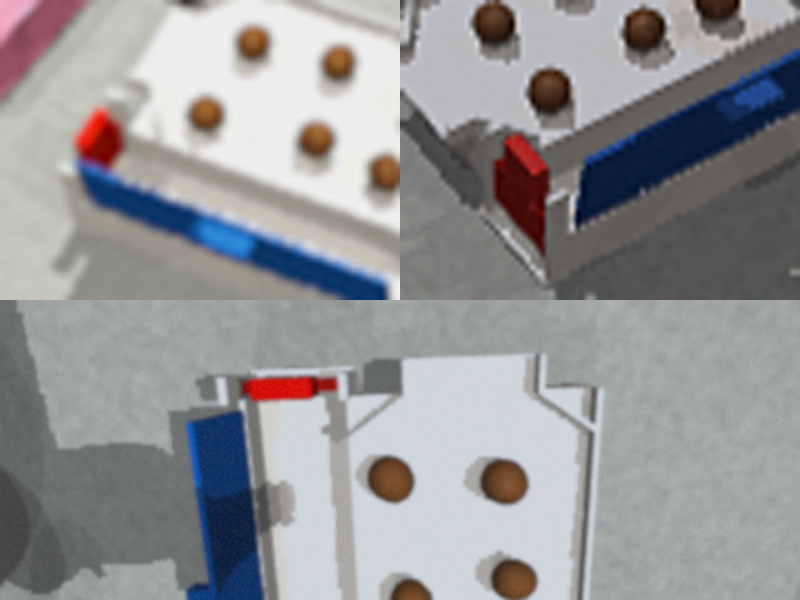

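The cap came down only part of the way: its tab top in the side crop is near (335,256). I'll triangulate the tab's top face from these views.

```bash
python3 - <<'E'
from h import *
S={c:np.load(c+'3.npz') for c in('scene','side','wrist')}
def f(d):
    r=[ray(S[c]['K'],S[c]['V'],u) for c,u in d.items()]; p=tri(r); print(p.round(4),[round(float(np.linalg.norm(np.cross(p-o,e))),4) for o,e in r])
f({'side':(335,256.5),'wrist':(260,124)})
f({'side':(335,256.5),'wrist':(260,124),'scene':(259.5,249.5)})
# bright-red detail
for c in('side','wrist'):
    i=S[c]['i']; x0,y0=(327,248) if c=='side' else (240,116)
    print(c,x0,y0); print(i[y0:y0+(20 if c=='side' else 16),x0:x0+(16 if c=='side' else 52):(1 if c=='side' else 3),0]-0)
    g=i[y0:y0+16,x0:x0+52:3,1] if c=='wrist' else i[y0:y0+20,x0:x0+16,1]; print((g<60).astype(int))
for x in(-.111,-.101): pass
t=np.deg2rad(2);Rm=np.array([[np.cos(t),-np.sin(t)],[np.sin(t),np.cos(t)]])
for q in((-106,-78),(-106,-50),(-106,-36),(-106,-92),(-114,-64),(-100,-90),(97,-90),(97,87),(-80,87)):
    p=Rm@np.array(q)/1000+[.557,-.206]; z={-36:.066,-92:.066,-64:.004,-90:.034,87:.044}.get(q[1],.078)
    print(q,p.round(4),proj(S['wrist']['K'],S['wrist']['V'],[*p,z]).round(1),proj(S['side']['K'],S['side']['V'],[*p,z]).round(1))
E
```

```text
[ 0.4533 -0.275   0.0674] [0.0008, 0.0008]
[ 0.454  -0.2732  0.0682] [0.0022, 0.0019, 0.0035]
side 327 248
[[179 184 188 187 187 186 186 186 187 191 134 120  99 102 112 136]
 [124 171 190 181 177 185 188 186 187 188 193 117 119 133 133 132]
 [147 186 180 133 112 158 178 179 185 188 190 141 142 142 142 144]
 [136 137  92  93  94 104 115 114 158 178 180 191 190 191 192 186]
 [ 93  95  97  96 110 143 175 112  96  98 112 192 191 182 180 138]
 [ 95  99  98  90 169 175 170 173 112 100 115 187 180 137  95  99]
 [ 95  98 100  89  81 171 172 171 176 118 104 137  96  99  96  98]
 [ 97 101 100  91  64 102 172 172 168 175 104  96  96  98  98  99]
 [ 96  97 100  93  67  65 108 174 172 168 170 101  96  99  99  99]
 [ 96  90 100  96  68  69  64 134 174 171 169 154 101  98  98 100]
 [ 98  89  82  92  69  69  69  59 146 177 171 166 117  98  98  97]
 [ 96  90  66  74  71  70  70  68  58 174 157  84  75  98 100 105]
 [ 93  90  67  50  71  71  70  70  68  67  71  72  79 107 119 134]
 [ 94  91  67  70  70  69  69  71  70  75  74  73  85 137 133 132]
 [ 94  91  67  69  69  64  68  70  71  76  74  73  77 1
[... 2703 characters left out ...]
1 1 1 1 1 1 1 1 1 0 0 0 0 0]
 [0 0 1 1 1 1 1 1 1 1 1 1 0 0 0 0 0 0]
 [0 0 1 1 1 0 0 0 0 0 0 0 0 0 0 0 0 0]
 [0 0 0 0 0 0 0 0 0 0 0 0 0 0 0 0 0 0]
 [0 0 0 0 0 0 0 0 0 0 0 0 0 0 0 0 0 0]]
(-106, -78) [ 0.4538 -0.2877] [242.9 125.9] [337.6 256.9]
(-106, -50) [ 0.4528 -0.2597] [274.9 124.9] [331.3 249.9]
(-106, -36) [ 0.4523 -0.2457] [292.  123.7] [328.3 249.6]
(-106, -92) [ 0.4543 -0.3016] [230.9 125.6] [340.7 263.7]
(-114, -64) [ 0.4453 -0.2739] [271.  114.3] [331.7 273.8]
(-100, -90) [ 0.4602 -0.2994] [242.4 129.8] [342.1 270.5]
(97, -90) [ 0.6571 -0.2926] [259.6 293. ] [402.4 239.2]
(97, 87) [ 0.6509 -0.1157] [405.5 294.4] [363.2 199.9]
(-80, 87) [ 0.474  -0.1218] [416.7 145.4] [311.6 223.5]
```

The tab's top triangulates to z ≈ 0.067 against 0.062 when home. In the side view the fingers covered its top face, so the tips reach a little less far than the TCP reading says. I'll press again, deeper, until the force rises.

Emit:
step_arm(targets=[{"x":-0.03,"y":-0.025,"z":0,"wx":0,"wy":0,"wz":0,"fingers":0},{"x":-0.03,"y":-0.026,"z":-0.02,"wx":0,"wy":0,"wz":0,"fingers":0},{"x":0,"y":0,"z":-0.05,"wx":0,"wy":0,"wz":0,"fingers":0},{"x":0,"y":0,"z":-0.02,"wx":0,"wy":0,"wz":0,"fingers":0},{"x":0,"y":0,"z":-0.016,"wx":0,"wy":0,"wz":0,"fingers":0},{"x":0,"y":0,"z":-0.01,"wx":0,"wy":0,"wz":0,"fingers":0},{"x":0,"y":0,"z":-0.003,"wx":0,"wy":0,"wz":0,"fingers":0},{"x":0,"y":0,"z":0,"wx":0,"wy":0,"wz":0,"fingers":0}])

```text
clock: 6.72
eef_pos: [0.4504, -0.2765, 0.0461]
eef_rot: [0.001, 3.141, -0.001]
wrist_force: [-0.0, -0.2, 0.3]
width: -0.005
gripper_force: 0.0
```

Emit:
step_arm(targets=[{"x":0,"y":0,"z":-0.003,"wx":0,"wy":0,"wz":0,"fingers":0},{"x":0,"y":0,"z":0,"wx":0,"wy":0,"wz":0,"fingers":0}])

```text
clock: 6.98
eef_pos: [0.4506, -0.2764, 0.0431]
eef_rot: [0.001, 3.141, -0.001]
wrist_force: [0.5, 1.7, -0.6]
width: 0.003
gripper_force: 0.0
```

```bash
python3 - <<'E'
from h import *
s=read_state(); print(s['eef_pos'],s['wrist_force'],s['wrist_torque'],s['width'])
i,K,V=snap('side'); print(proj(K,V,s['eef_pos']))
j,K2,V2=snap('scene'); print(proj(K2,V2,s['eef_pos']))
save('cap4.png',np.hstack([cv2.resize(i[225:285,310:390],(400,300),interpolation=2),cv2.resize(j[225:285,220:300],(400,300),interpolation=2)]))
E
```

```text
[ 0.45055831 -0.27640768  0.04311111] [ 0.5310891   1.69566428 -0.63893329] [ 0.01580104  0.01478577 -0.01098985] 0.003197083476485017
[334.00338195 263.71542078]
[258.15844967 255.52417249]
```

View pics/cap4.png

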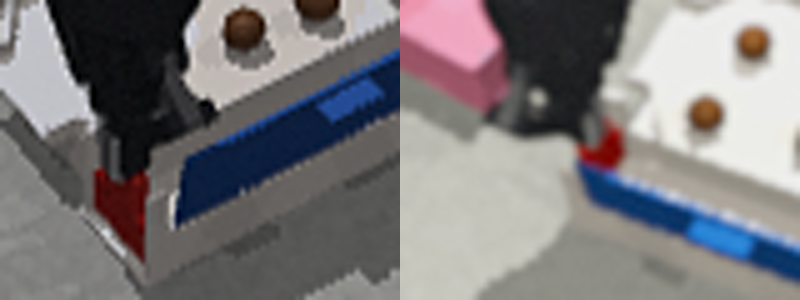

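The cap is still following the fingers down (its top is now at side row ~259), with no stop yet. Pressing further in small steps.

Emit:
step_arm(targets=[{"x":0.002,"y":0.002,"z":-0.003,"wx":0,"wy":0,"wz":0,"fingers":0},{"x":0,"y":0,"z":0,"wx":0,"wy":0,"wz":0,"fingers":0}])

```text
clock: 7.32
eef_pos: [0.4519, -0.2752, 0.0407]
eef_rot: [0.003, 3.141, -0.001]
wrist_force: [-1.9, -1.1, 10.2]
width: -0.003
gripper_force: 5.0
```

Emit:
step_arm(targets=[{"x":0,"y":0,"z":-0.003,"wx":0,"wy":0,"wz":0,"fingers":0},{"x":0,"y":0,"z":0,"wx":0,"wy":0,"wz":0,"fingers":0}])

```text
clock: 7.58
eef_pos: [0.4522, -0.2754, 0.0404]
eef_rot: [0.004, 3.14, -0.0]
wrist_force: [-7.3, 1.6, 34.6]
width: -0.0
gripper_force: 17.2
```

```bash
python3 - <<'E'
from h import *
s=read_state(); print(s['eef_pos'],s['wrist_force'],s['wrist_torque'],s['width'])
i,K,V=snap('side')
m=masks(i)['red'][240:280,320:345]|((i[240:280,320:345,0]>50)&(i[240:280,320:345,1]<30)); yy,xx=np.nonzero(m); print([(c+320,yy[xx==c].min()+240,yy[xx==c].max()+240) for c in np.unique(xx)])
E
```

```text
[ 0.4522411  -0.27544492  0.04036506] [-7.31967302  1.61774625 34.64505986] [0.45341347 1.31995506 0.02831517] -0.0002671944841685648
[(np.int64(329), np.int64(260), np.int64(266)), (np.int64(330), np.int64(259), np.int64(268)), (np.int64(331), np.int64(259), np.int64(269)), (np.int64(332), np.int64(261), np.int64(270)), (np.int64(333), np.int64(262), np.int64(271)), (np.int64(334), np.int64(262), np.int64(272)), (np.int64(335), np.int64(261), np.int64(273)), (np.int64(336), np.int64(261), np.int64(275)), (np.int64(337), np.int64(260), np.int64(276)), (np.int64(338), np.int64(260), np.int64(276)), (np.int64(339), np.int64(261), np.int64(262))]
```

There's a hard stop at 35 N. I'll retract, measure the cap and re-locate the nutmegs.

Emit:
step_arm(targets=[{"x":0,"y":0,"z":0.05,"wx":0,"wy":0,"wz":0,"fingers":0},{"x":0.02,"y":0.025,"z":0.05,"wx":0,"wy":0,"wz":0,"fingers":0.5},{"x":0.027,"y":0.025,"z":0.02,"wx":0,"wy":0,"wz":0,"fingers":0.5},{"x":0,"y":0,"z":0,"wx":0,"wy":0,"wz":0,"fingers":0.5}])

```text
clock: 8.12
eef_pos: [0.5035, -0.2217, 0.1587]
eef_rot: [-0.009, 3.136, -0.0]
wrist_force: [-0.1, 0.9, -0.5]
width: 0.497
gripper_force: 0.0
```

```bash
cat >> h.py <<'E'
def capz():
    S={c:snap(c) for c in('side','wrist')}; u={}
    for c,(i,K,V) in S.items():
        m=(i[...,1]<60)&(i[...,2]<70)&(i[...,0]>(130 if c=='side' else 190))
        b=[q for q in blobs(m,6,900) if (280<q[0][0]<400 if c=='side' else True)]; b=max(b,key=lambda q:q[1][4]); u[c]=b[0]
    r=[ray(S[c][1],S[c][2],u[c]) for c in u]; p=tri(r); return p,u,np.linalg.norm(np.cross(p-r[0][0],r[0][1]))
E
python3 - <<'E'
from h import *
s=read_state(); print(s['eef_pos'],s['width'],s['wrist_force'])
print(capz())
for p in loc(): print(p.round(4))
E
```

```text
[ 0.50346942 -0.22165963  0.15865984] 0.4969463634797153 [-0.10410644  0.93132424 -0.45051872]
(array([ 0.45310272, -0.27432359,  0.06107448]), {'side': array([334.65384615, 258.03846154]), 'wrist': array([260.75103734, 141.25726141])}, np.float64(0.0004942184229010156))
[ 0.5226 -0.204   0.1029]
[ 0.5001 -0.168   0.0477]
[ 0.5538 -0.1597  0.048 ]
[ 0.6117 -0.1649  0.0481]
[ 0.5265 -0.2663  0.1165]
[ 0.4986 -0.2263  0.0484]
[ 0.5661 -0.215   0.0486]
[ 0.6124 -0.2177  0.048 ]
```

The cap is home, with its top at z = 0.061. Now the first nutmeg at (0.499, -0.2255), descending carefully to learn where the fingertips really end.

Emit:
step_arm(targets=[{"x":-0.0045,"y":-0.004,"z":-0.04,"wx":0,"wy":0,"wz":0,"fingers":0.5},{"x":0,"y":0,"z":-0.04,"wx":0,"wy":0,"wz":0,"fingers":0.5},{"x":0,"y":0,"z":-0.03,"wx":0,"wy":0,"wz":0,"fingers":0.5},{"x":0,"y":0,"z":-0.008,"wx":0,"wy":0,"wz":0,"fingers":0.5},{"x":0,"y":0,"z":0,"wx":0,"wy":0,"wz":0,"fingers":0.5}])

```text
clock: 8.95
eef_pos: [0.4937, -0.2289, 0.0384]
eef_rot: [-0.004, -3.14, -0.0]
wrist_force: [0.9, -0.4, 0.9]
width: 0.502
gripper_force: 0.0
```

```bash
python3 - <<'E'
from h import *
s=read_state(); print(s['eef_pos'],s['width'],s['wrist_force'])
i,K,V=snap('side'); j,K2,V2=snap('scene'); p=s['eef_pos']
for k,v in((K,V),(K2,V2)): print(proj(k,v,p), proj(k,v,p+[0,0,.0187]))
w=snap('wrist')[0]
c=lambda x,s:cv2.resize(x,s,interpolation=2)
save('g1.png',np.vstack([np.hstack([c(i[205:265,310:390],(400,300)),c(j[210:270,250:330],(400,300))]),c(w[150:300,120:520],(800,300))]))
E
```

```text
[ 0.49370436 -0.22894887  0.03835687] 0.5020471566199652 [ 0.85228936 -0.40530179  0.87831904]
[338.35273697 246.5941219 ] [338.43580186 241.73263706]
[279.0005177 249.3559994] [278.46178757 245.83415141]
```

View pics/g1.png

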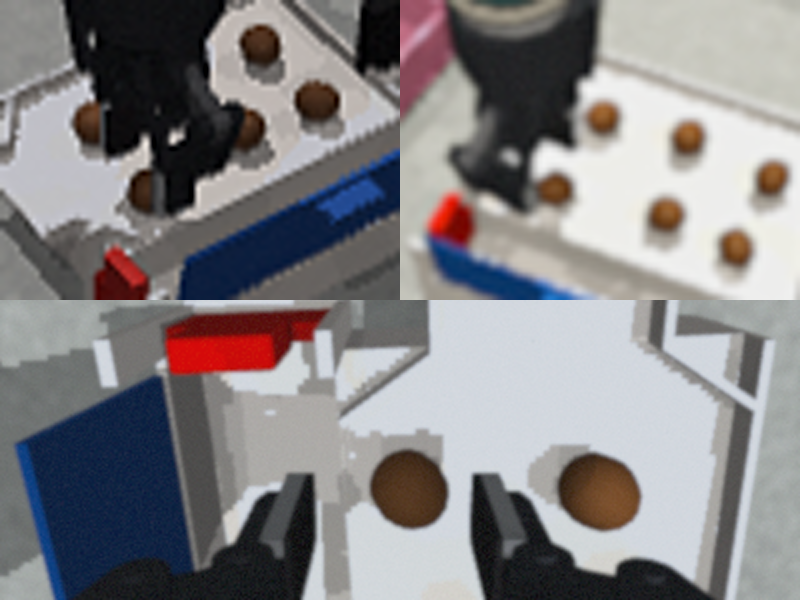

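The wrist crop shows the nutmeg between the pads, with the tips just above the platform, so the TCP is right for the open jaw. The measured pose lags the command, so I'll correct by (+5, +3) mm and close.

Emit:
step_arm(targets=[{"x":0.0055,"y":0.0035,"z":-0.0015,"wx":0,"wy":0,"wz":0,"fingers":0.5},{"x":0,"y":0,"z":0,"wx":0,"wy":0,"wz":0,"fingers":0},{"x":0,"y":0,"z":0,"wx":0,"wy":0,"wz":0,"fingers":0},{"x":0,"y":0,"z":0,"wx":0,"wy":0,"wz":0,"fingers":0}], squeeze=20)

```text
clock: 9.6
eef_pos: [0.5001, -0.2248, 0.0374]
eef_rot: [0.001, 3.142, -0.0]
wrist_force: [-0.8, -0.5, -0.1]
width: 0.001
gripper_force: 0.0
```

Emit:
step_arm(targets=[{"x":0,"y":0,"z":0.025,"wx":0,"wy":0,"wz":0,"fingers":0},{"x":0,"y":0,"z":0,"wx":0,"wy":0,"wz":0,"fingers":0}])

```text
clock: 9.85
eef_pos: [0.5012, -0.2255, 0.0635]
eef_rot: [0.002, 3.139, -0.002]
wrist_force: [0.6, -0.3, -0.9]
width: 0.001
gripper_force: 0.0
```

The jaw shut over the nutmeg's top without holding it. This agrees with the cap press and with the pad size in the wrist crop: the real tips end about 21 mm behind the reported TCP. I'll reopen, check the nutmeg and go about 21 mm deeper.

Emit:
step_arm(targets=[{"x":0,"y":0,"z":0.04,"wx":0,"wy":0,"wz":0,"fingers":0.5},{"x":0,"y":0.0,"z":0,"wx":0,"wy":0,"wz":0,"fingers":0.5},{"x":0,"y":0,"z":0,"wx":0,"wy":0,"wz":0,"fingers":0.5}])

```text
clock: 10.22
eef_pos: [0.4997, -0.2245, 0.1017]
eef_rot: [-0.001, -3.141, -0.001]
wrist_force: [-1.3, 0.4, 0.1]
width: 0.496
gripper_force: 0.0
```

```bash
cat >> h.py <<'E'
def wnut(z=.0465):
    i,K,V=snap('wrist'); return [onz(K,V,c,z).round(4) for c,s in blobs(masks(i)['brown'],60,2500) if abs(onz(K,V,c,z)[1]+.2)<.13]
E
python3 - <<'E'
from h import *
s=read_state(); print(s['eef_pos'],s['width'],s['wrist_force'])
print(wnut())
for p in loc(): print(p.round(4))
E
```

```text
[ 0.499677   -0.22453369  0.10172711] 0.4961116059582903 [-1.29091597  0.37534878  0.10453386]
[array([ 0.4509, -0.2718,  0.0465]), array([ 0.4987, -0.2247,  0.0465]), array([ 0.4997, -0.1661,  0.0465]), array([ 0.5522, -0.1535,  0.0465]), array([ 0.567 , -0.213 ,  0.0465]), array([ 0.6135, -0.2161,  0.0465])]
[ 0.5196 -0.1982  0.0978]
[ 0.5    -0.168   0.0474]
[ 0.5508 -0.1533  0.0422]
[ 0.612  -0.1654  0.0487]
[ 0.5267 -0.2661  0.1162]
[ 0.4988 -0.2261  0.048 ]
[ 0.5661 -0.215   0.0486]
[ 0.6125 -0.2175  0.0479]
```

Emit:
step_arm(targets=[{"x":-0.001,"y":-0.001,"z":-0.045,"wx":0,"wy":0,"wz":0,"fingers":0.5},{"x":0,"y":0,"z":-0.025,"wx":0,"wy":0,"wz":0,"fingers":0.5},{"x":0,"y":0,"z":-0.008,"wx":0,"wy":0,"wz":0,"fingers":0.5},{"x":0,"y":0,"z":-0.006,"wx":0,"wy":0,"wz":0,"fingers":0.5},{"x":0,"y":0,"z":0,"wx":0,"wy":0,"wz":0,"fingers":0.5}])

```text
clock: 11.0
eef_pos: [0.4994, -0.226, 0.0185]
eef_rot: [0.002, 3.141, -0.0]
wrist_force: [-0.8, -0.7, -0.1]
width: 0.506
gripper_force: 0.0
```

Emit:
step_arm(targets=[{"x":0,"y":0,"z":0,"wx":0,"wy":0,"wz":0,"fingers":0},{"x":0,"y":0,"z":0,"wx":0,"wy":0,"wz":0,"fingers":0},{"x":0,"y":0,"z":0,"wx":0,"wy":0,"wz":0,"fingers":0}])

```text
clock: 11.38
eef_pos: [0.4997, -0.226, 0.0189]
eef_rot: [0.001, 3.14, -0.001]
wrist_force: [0.1, -0.3, 3.1]
width: 0.258
gripper_force: 19.7
```

The nutmeg is gripped (22 mm, 20 N). I'll carry it over the edge and drop it into the trough.

Emit:
step_arm(targets=[{"x":0,"y":0,"z":0.03,"wx":0,"wy":0,"wz":0,"fingers":0},{"x":0.01,"y":-0.025,"z":0,"wx":0,"wy":0,"wz":0,"fingers":0},{"x":0.01,"y":-0.02,"z":-0.01,"wx":0,"wy":0,"wz":0,"fingers":0},{"x":0,"y":0,"z":-0.01,"wx":0,"wy":0,"wz":0,"fingers":0},{"x":0,"y":0,"z":0,"wx":0,"wy":0,"wz":0,"fingers":0}])

```text
clock: 12.0
eef_pos: [0.5176, -0.2696, 0.0266]
eef_rot: [-0.002, -3.138, -0.004]
wrist_force: [0.7, 0.7, -0.6]
width: 0.264
gripper_force: 19.7
```

Emit:
step_arm(targets=[{"x":0,"y":0,"z":0,"wx":0,"wy":0,"wz":0,"fingers":0.4},{"x":0,"y":0,"z":0.0,"wx":0,"wy":0,"wz":0,"fingers":0.4},{"x":0,"y":0,"z":0.04,"wx":0,"wy":0,"wz":0,"fingers":0.45},{"x":0,"y":0,"z":0.03,"wx":0,"wy":0,"wz":0,"fingers":0.45},{"x":0.04,"y":0.05,"z":0.01,"wx":0,"wy":0,"wz":0,"fingers":0.5},{"x":0,"y":0,"z":0,"wx":0,"wy":0,"wz":0,"fingers":0.5}])

```text
clock: 12.75
eef_pos: [0.5628, -0.2162, 0.1091]
eef_rot: [-0.014, 3.136, 0.004]
wrist_force: [-0.4, 0.2, -0.7]
width: 0.5
gripper_force: 0.0
```

```bash
python3 - <<'E'
from h import *
s=read_state(); print(s['clock'],s['eef_pos'],s['width'],s['wrist_force'])
print(wnut()); print('trough',wnut(.017))
for p in loc(): print(p.round(4))
E
```

```text
12.75 [ 0.56280742 -0.2161731   0.10906366] 0.5000884744211155 [-0.40857998  0.24821646 -0.70641504]
[array([ 0.455 , -0.2711,  0.0465]), array([ 0.4993, -0.1662,  0.0465]), array([ 0.5129, -0.2635,  0.0465]), array([ 0.5537, -0.1575,  0.0465]), array([ 0.5663, -0.2132,  0.0465]), array([ 0.613 , -0.2161,  0.0465])]
trough [array([ 0.4511, -0.2774,  0.017 ]), array([ 0.5013, -0.1591,  0.017 ]), array([ 0.5161, -0.2694,  0.017 ]), array([ 0.5627, -0.1492,  0.017 ]), array([ 0.577 , -0.2122,  0.017 ]), array([ 0.6297, -0.2156,  0.017 ])]
[ 0.5029 -0.1603  0.0427]
[ 0.5538 -0.1597  0.048 ]
[ 0.6094 -0.1587  0.0429]
[ 0.5659 -0.2151  0.0489]
[ 0.6126 -0.2175  0.0478]
```

Nutmeg 1 is in the trough at (0.516, -0.269). Now nutmeg 2 at (0.5665, -0.214).

Emit:
step_arm(targets=[{"x":0.007,"y":0.007,"z":-0.04,"wx":0,"wy":0,"wz":0,"fingers":0.5},{"x":0,"y":0,"z":-0.035,"wx":0,"wy":0,"wz":0,"fingers":0.5},{"x":0,"y":0,"z":-0.015,"wx":0,"wy":0,"wz":0,"fingers":0.5},{"x":0,"y":0,"z":0,"wx":0,"wy":0,"wz":0,"fingers":0.5},{"x":0,"y":0,"z":0,"wx":0,"wy":0,"wz":0,"fingers":0.5}])

```text
clock: 13.58
eef_pos: [0.5652, -0.2166, 0.0189]
eef_rot: [0.003, 3.14, -0.001]
wrist_force: [0.5, -1.1, -1.0]
width: 0.496
gripper_force: 0.0
```

Emit:
step_arm(targets=[{"x":0,"y":0,"z":0,"wx":0,"wy":0,"wz":0,"fingers":0},{"x":0,"y":0,"z":0,"wx":0,"wy":0,"wz":0,"fingers":0},{"x":0,"y":0,"z":0,"wx":0,"wy":0,"wz":0,"fingers":0}])

```text
clock: 13.95
eef_pos: [0.5656, -0.216, 0.019]
eef_rot: [0.002, 3.14, -0.001]
wrist_force: [0.4, -0.9, 5.4]
width: 0.26
gripper_force: 19.7
```

Emit:
step_arm(targets=[{"x":0,"y":0,"z":0.03,"wx":0,"wy":0,"wz":0,"fingers":0},{"x":0,"y":-0.028,"z":0,"wx":0,"wy":0,"wz":0,"fingers":0},{"x":0,"y":-0.026,"z":-0.01,"wx":0,"wy":0,"wz":0,"fingers":0},{"x":0,"y":0,"z":-0.01,"wx":0,"wy":0,"wz":0,"fingers":0},{"x":0,"y":0,"z":0,"wx":0,"wy":0,"wz":0,"fingers":0}])

```text
clock: 14.58
eef_pos: [0.5638, -0.2678, 0.0267]
eef_rot: [-0.0, -3.139, -0.004]
wrist_force: [-0.1, 0.8, 0.7]
width: 0.261
gripper_force: 19.8
```

Emit:
step_arm(targets=[{"x":0,"y":0,"z":0,"wx":0,"wy":0,"wz":0,"fingers":0.4},{"x":0,"y":0,"z":0.0,"wx":0,"wy":0,"wz":0,"fingers":0.4},{"x":0,"y":0,"z":0.04,"wx":0,"wy":0,"wz":0,"fingers":0.45},{"x":0,"y":0,"z":0.03,"wx":0,"wy":0,"wz":0,"fingers":0.45},{"x":0.047,"y":0.053,"z":0.01,"wx":0,"wy":0,"wz":0,"fingers":0.5},{"x":0,"y":0,"z":0,"wx":0,"wy":0,"wz":0,"fingers":0.5}])

```text
clock: 15.32
eef_pos: [0.6116, -0.2162, 0.108]
eef_rot: [-0.015, 3.135, 0.005]
wrist_force: [0.6, -0.0, -0.4]
width: 0.501
gripper_force: 0.0
```

```bash
python3 - <<'E'
from h import *
s=read_state(); print(s['clock'],s['eef_pos'],s['width'],s['wrist_force'])
print(wnut()); print('trough',[q for q in wnut(.017) if q[1]<-.24])
E
```

```text
15.325 [ 0.61156188 -0.21615825  0.10799289] 0.5013333060352717 [ 0.61990612 -0.03608951 -0.3636449 ]
[array([ 0.4658, -0.2691,  0.0465]), array([ 0.499 , -0.1662,  0.0465]), array([ 0.5183, -0.2634,  0.0465]), array([ 0.5533, -0.1575,  0.0465]), array([ 0.5619, -0.2621,  0.0465]), array([ 0.6126, -0.2162,  0.0465]), array([ 0.6116, -0.1628,  0.0465])]
trough [array([ 0.4549, -0.2762,  0.017 ]), array([ 0.5161, -0.2693,  0.017 ]), array([ 0.5654, -0.2678,  0.017 ])]
```

Emit:
step_arm(targets=[{"x":0,"y":0,"z":-0.04,"wx":0,"wy":0,"wz":0,"fingers":0.5},{"x":0,"y":0,"z":-0.035,"wx":0,"wy":0,"wz":0,"fingers":0.5},{"x":0,"y":0,"z":-0.0145,"wx":0,"wy":0,"wz":0,"fingers":0.5},{"x":0,"y":0,"z":0,"wx":0,"wy":0,"wz":0,"fingers":0.5},{"x":0,"y":0,"z":0,"wx":0,"wy":0,"wz":0,"fingers":0.5}])

```text
clock: 16.05
eef_pos: [0.6065, -0.2242, 0.0183]
eef_rot: [0.002, 3.14, -0.001]
wrist_force: [-0.7, -0.0, 0.2]
width: 0.501
gripper_force: 0.0
```

Emit:
step_arm(targets=[{"x":0,"y":0,"z":0,"wx":0,"wy":0,"wz":0,"fingers":0},{"x":0,"y":0,"z":0,"wx":0,"wy":0,"wz":0,"fingers":0},{"x":0,"y":0,"z":0,"wx":0,"wy":0,"wz":0,"fingers":0}])

```text
clock: 16.42
eef_pos: [0.6067, -0.2237, 0.0183]
eef_rot: [0.001, 3.139, -0.001]
wrist_force: [-0.1, 0.2, 6.1]
width: 0.262
gripper_force: 19.7
```

Emit:
step_arm(targets=[{"x":0,"y":0,"z":0.03,"wx":0,"wy":0,"wz":0,"fingers":0},{"x":0,"y":-0.024,"z":0,"wx":0,"wy":0,"wz":0,"fingers":0},{"x":0,"y":-0.022,"z":-0.01,"wx":0,"wy":0,"wz":0,"fingers":0},{"x":0,"y":0,"z":-0.01,"wx":0,"wy":0,"wz":0,"fingers":0},{"x":0,"y":0,"z":0,"wx":0,"wy":0,"wz":0,"fingers":0}])

```text
clock: 17.05
eef_pos: [0.6048, -0.2675, 0.0258]
eef_rot: [-0.0, -3.139, -0.003]
wrist_force: [-0.2, 0.5, -0.6]
width: 0.263
gripper_force: 19.8
```

Emit:
step_arm(targets=[{"x":0,"y":0,"z":0,"wx":0,"wy":0,"wz":0,"fingers":0.4},{"x":0,"y":0,"z":0.0,"wx":0,"wy":0,"wz":0,"fingers":0.4},{"x":0,"y":0,"z":0.04,"wx":0,"wy":0,"wz":0,"fingers":0.4},{"x":0,"y":0,"z":0.04,"wx":0,"wy":0,"wz":0,"fingers":0.3},{"x":0,"y":0,"z":0.04,"wx":0,"wy":0,"wz":0,"fingers":0},{"x":0,"y":0,"z":0,"wx":0,"wy":0,"wz":0,"fingers":0},{"x":0,"y":0,"z":0,"wx":0,"wy":0,"wz":0,"fingers":0}])

```text
clock: 17.92
eef_pos: [0.6054, -0.2685, 0.1469]
eef_rot: [-0.0, -3.141, -0.001]
wrist_force: [-0.5, -0.1, 0.3]
width: -0.001
gripper_force: 0.0
```

```bash
python3 - <<'E'
from h import *
s=read_state(); print(s['clock'],s['eef_pos'],s['width'],s['wrist_force'])
print(wnut()); print('trough',[q for q in wnut(.017) if q[1]<-.24])
# lid: blue pixels in wrist
i,K,V=snap('wrist'); 
for c,st in blobs(masks(i)['blue'],100,99999): print('blue',c.round(1),st)
S=[snap(c) for c in('scene','side')]
for k,(i,K,V) in enumerate(S):
    b=[q for q in blobs(masks(i)['blue'],40,3000)]; print([(q[0].round(1),q[1]) for q in b])
save('w5.png',snap('wrist')[0])
E
```

```text
17.925 [ 0.60543153 -0.26852147  0.14690123] -0.0007733085422510121 [-0.45028593 -0.06302417  0.32804428]
[array([ 0.4581, -0.2739,  0.0465]), array([ 0.4991, -0.1658,  0.0465]), array([ 0.5176, -0.2691,  0.0465]), array([ 0.5535, -0.1572,  0.0465]), array([ 0.5619, -0.2676,  0.0465]), array([ 0.6038, -0.2672,  0.0465]), array([ 0.6116, -0.1625,  0.0465])]
trough [array([ 0.4502, -0.274 ,  0.017 ]), array([ 0.5162, -0.2689,  0.017 ]), array([ 0.5654, -0.2675,  0.017 ]), array([ 0.6118, -0.267 ,  0.017 ])]
blue [269.6 132.4] [ 244   12   49  250 6672]
[(array([314.2,  87.1]), array([297,  77,  34,  34, 309], dtype=int32)), (array([286.1, 273.8]), array([255, 260,  62,  28, 272], dtype=int32))]
[(array([157.6, 146.7]), array([142, 128,  34,  35, 520], dtype=int32)), (array([268.1, 185.6]), array([253, 170,  32,  30, 298], dtype=int32)), (array([375.7, 248.6]), array([345, 228,  63,  42, 556], dtype=int32))]
```

View pics/w5.png

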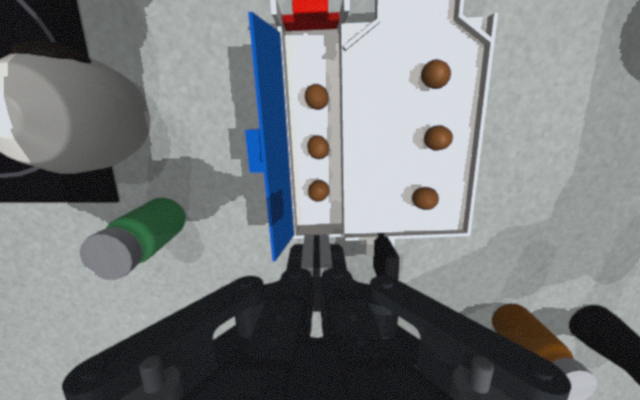

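The wrist view shows three nutmegs in the trough (cols ~317) and three left on the platform, with the lid standing open to the left. I'll swing the lid shut from outside, clear of its grip bar.

Emit:
step_arm(targets=[{"x":0,"y":-0.04,"z":0.01,"wx":0,"wy":0,"wz":0,"fingers":0},{"x":0,"y":-0.037,"z":0,"wx":0,"wy":0,"wz":0,"fingers":0},{"x":0,"y":0,"z":-0.04,"wx":0,"wy":0,"wz":0,"fingers":0},{"x":0,"y":0,"z":-0.04,"wx":0,"wy":0,"wz":0,"fingers":0},{"x":0,"y":0,"z":-0.03,"wx":0,"wy":0,"wz":0,"fingers":0},{"x":0,"y":0,"z":0,"wx":0,"wy":0,"wz":0,"fingers":0},{"x":0,"y":0,"z":0,"wx":0,"wy":0,"wz":0,"fingers":0}])

```text
clock: 19.1
eef_pos: [0.6064, -0.3469, 0.0479]
eef_rot: [0.002, 3.141, -0.001]
wrist_force: [-0.1, -0.1, 1.0]
width: 0.003
gripper_force: 0.0
```

Emit:
step_arm(targets=[{"x":0,"y":0.01,"z":0,"wx":0,"wy":0,"wz":0,"fingers":0},{"x":0,"y":0.012,"z":0,"wx":0,"wy":0,"wz":0,"fingers":0},{"x":0,"y":0.012,"z":0,"wx":0,"wy":0,"wz":0,"fingers":0},{"x":0,"y":0.012,"z":0,"wx":0,"wy":0,"wz":0,"fingers":0},{"x":0,"y":0.012,"z":0,"wx":0,"wy":0,"wz":0,"fingers":0},{"x":0,"y":0.012,"z":0,"wx":0,"wy":0,"wz":0,"fingers":0},{"x":0,"y":0.004,"z":-0.008,"wx":0,"wy":0,"wz":0,"fingers":0},{"x":0,"y":0.004,"z":-0.008,"wx":0,"wy":0,"wz":0,"fingers":0},{"x":0,"y":0.004,"z":-0.006,"wx":0,"wy":0,"wz":0,"fingers":0},{"x":0,"y":0,"z":0,"wx":0,"wy":0,"wz":0,"fingers":0}])

```text
clock: 20.35
eef_pos: [0.6051, -0.2638, 0.0242]
eef_rot: [-0.001, -3.14, -0.001]
wrist_force: [-0.2, 0.4, 0.1]
width: -0.002
gripper_force: 0.0
```

Emit:
step_arm(targets=[{"x":0,"y":0,"z":-0.004,"wx":0,"wy":0,"wz":0,"fingers":0},{"x":0,"y":0,"z":-0.003,"wx":0,"wy":0,"wz":0,"fingers":0},{"x":0,"y":0,"z":0,"wx":0,"wy":0,"wz":0,"fingers":0}])

```text
clock: 20.72
eef_pos: [0.6056, -0.2645, 0.0179]
eef_rot: [-0.002, -3.141, -0.0]
wrist_force: [0.5, 0.6, 0.2]
width: 0.003
gripper_force: 0.0
```

```bash
python3 - <<'E'
from h import *
s=read_state(); print(s['eef_pos'],s['wrist_force'])
for c in('scene','side'):
    i,K,V=snap(c); print([(q[0].round(1),q[1]) for q in blobs(masks(i)['blue'],40,3000) if q[0][1]>200])
    for x in(-.09,.09):
        for y,z in((-.0915,.0375),(-.036,.0375)): print(proj(K,V,(.557+x-y*.035,-.206+y+x*.035,z)).round(1),end=' ')
    print()
E
```

```text
[ 0.60559837 -0.26446652  0.01794951] [0.48216904 0.60672327 0.23709904]
[(array([290.2, 268.4]), array([259, 251,  66,  37, 879], dtype=int32))]
[259.9 265.5] [268.9 250.6] [317.2 287.8] [324.8 271.5] 
[(array([365.2, 248.6]), array([ 334,  232,   68,   37, 1008], dtype=int32))]
[345.7 268.4] [333.4 254.5] [400.9 239.7] [387.8 227.4]
```

Emit:
step_arm(targets=[{"x":0,"y":0.005,"z":-0.002,"wx":0,"wy":0,"wz":0,"fingers":0},{"x":0,"y":0,"z":-0.001,"wx":0,"wy":0,"wz":0,"fingers":0},{"x":0,"y":0,"z":0,"wx":0,"wy":0,"wz":0,"fingers":0}])

```text
clock: 21.2
eef_pos: [0.606, -0.2594, 0.0162]
eef_rot: [0.001, 3.141, -0.0]
wrist_force: [-1.1, 0.2, 6.4]
width: 0.0
gripper_force: 3.2
```

The lid is shut at 6 N. Next, the leftover nutmegs. I'll lift, check the cap, lid and tin, and approach the nearest one.

Emit:
step_arm(targets=[{"x":0,"y":0,"z":0.045,"wx":0,"wy":0,"wz":0,"fingers":0},{"x":0,"y":0.02,"z":0.04,"wx":0,"wy":0,"wz":0,"fingers":0},{"x":0.003,"y":0.04,"z":0,"wx":0,"wy":0,"wz":0,"fingers":0.42},{"x":0.003,"y":0.036,"z":0,"wx":0,"wy":0,"wz":0,"fingers":0.42},{"x":0,"y":0,"z":0,"wx":0,"wy":0,"wz":0,"fingers":0.42},{"x":0,"y":0,"z":0,"wx":0,"wy":0,"wz":0,"fingers":0.42}])

```text
clock: 21.95
eef_pos: [0.6116, -0.1637, 0.1002]
eef_rot: [-0.001, -3.142, 0.001]
wrist_force: [-0.4, -0.6, 0.5]
width: 0.42
gripper_force: 0.0
```

```bash
cat >> h.py <<'E'
def tin():
    """four rim corners of the grey tin by convex hull/minAreaRect of bright-grey region is fragile: report low-sat edges crop"""
    S={}
    for c,(x,y,w,h) in dict(scene=(295,110,70,55),side=(195,125,75,60)).items():
        S[c]=snap(c)
    return S
E
python3 - <<'E'
from h import *
s=read_state(); print(s['clock'],s['eef_pos'],s['width'])
print(wnut())
try: print('cap',capz())
except Exception as e: print(e)
S=tin()
c=lambda x,s:cv2.resize(x,s,interpolation=2)
save('tin1.png',np.hstack([c(S['scene'][0][105:205,260:380],(400,333)),c(S['side'][0][125:215,180:300],(400,333))]))
E
```

```text
21.95 [ 0.61160792 -0.16374322  0.10016844] 0.4204062874554768
[array([ 0.499 , -0.1665,  0.0465]), array([ 0.5533, -0.1578,  0.0465]), array([ 0.6115, -0.1632,  0.0465])]
max() iterable argument is empty
```

View pics/tin1.png

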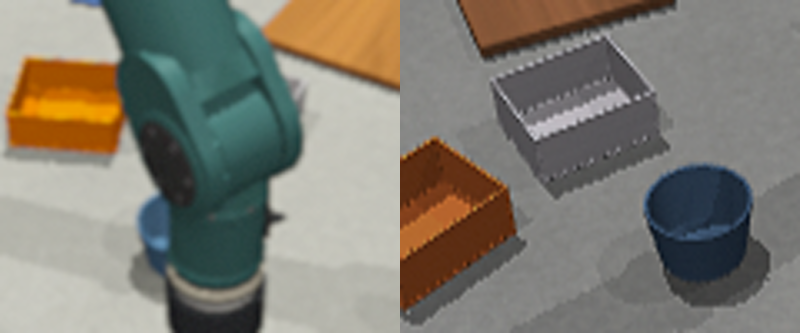

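Side crop: the tin's rim corners are at about (208,147), (241,135), (257,151) and (221,163), and the ramekin is right of it. Converting to world positions.

```bash
python3 - <<'E'
from h import *
p=camera_params('side');K=np.array(p['intrinsics']);V=np.array(p['view'])
c=[onz(K,V,u,.05) for u in((208,147.4),(241.5,135.3),(257.1,150.7),(221,163))]
for q in c: print(q.round(3))
print('sides',[round(float(np.linalg.norm(c[k]-c[k-1])),3) for k in range(4)],'diag-centre',((c[0]+c[2])/2).round(3),np.mean(c,axis=0).round(3))
i=snap('side')[0]
b=[q for q in blobs(masks(i)['blue'],100,900) if q[0][0]<300 and q[0][0]>230]; print(b)
E
```

```text
[0.356 0.365 0.05 ]
[0.48  0.372 0.05 ]
[0.488 0.262 0.05 ]
[0.361 0.262 0.05 ]
sides [0.103, 0.124, 0.111, 0.127] diag-centre [0.422 0.313 0.05 ] [0.421 0.315 0.05 ]
[(array([270.00552486, 184.31491713]), array([253, 170,  32,  30, 362], dtype=int32))]
```

Emit:
step_arm(targets=[{"x":0,"y":0,"z":-0.04,"wx":0,"wy":0,"wz":0,"fingers":0.42},{"x":0,"y":0,"z":-0.03,"wx":0,"wy":0,"wz":0,"fingers":0.42},{"x":0,"y":0,"z":-0.011,"wx":0,"wy":0,"wz":0,"fingers":0.42},{"x":0,"y":0,"z":0,"wx":0,"wy":0,"wz":0,"fingers":0.42},{"x":0,"y":0,"z":0,"wx":0,"wy":0,"wz":0,"fingers":0},{"x":0,"y":0,"z":0,"wx":0,"wy":0,"wz":0,"fingers":0},{"x":0,"y":0,"z":0,"wx":0,"wy":0,"wz":0,"fingers":0}])

```text
clock: 23.12
eef_pos: [0.6124, -0.1635, 0.0201]
eef_rot: [0.001, 3.14, -0.001]
wrist_force: [1.0, -0.6, 1.2]
width: 0.255
gripper_force: 19.7
```

Held. The tin's centre is (0.422, 0.315). Carrying the nutmeg there.

Emit:
step_arm(targets=[{"x":0,"y":0,"z":0.05,"wx":0,"wy":0,"wz":0,"fingers":0},{"x":-0.01,"y":0.02,"z":0.04,"wx":0,"wy":0,"wz":0,"fingers":0},{"x":-0.02,"y":0.05,"z":0.005,"wx":0,"wy":0,"wz":0,"fingers":0},{"x":-0.02,"y":0.05,"z":0,"wx":0,"wy":0,"wz":0,"fingers":0},{"x":-0.02,"y":0.05,"z":0,"wx":0,"wy":0,"wz":0,"fingers":0},{"x":-0.02,"y":0.05,"z":0,"wx":0,"wy":0,"wz":0,"fingers":0},{"x":-0.02,"y":0.05,"z":0,"wx":0,"wy":0,"wz":0,"fingers":0},{"x":-0.02,"y":0.05,"z":0,"wx":0,"wy":0,"wz":0,"fingers":0},{"x":-0.02,"y":0.05,"z":0,"wx":0,"wy":0,"wz":0,"fingers":0},{"x":-0.02,"y":0.05,"z":0,"wx":0,"wy":0,"wz":0,"fingers":0}])

```text
clock: 24.38
eef_pos: [0.4413, 0.2585, 0.1147]
eef_rot: [0.001, 3.141, 0.001]
wrist_force: [2.0, 0.1, -0.5]
width: 0.26
gripper_force: 19.8
```

Emit:
step_arm(targets=[{"x":-0.01,"y":0.05,"z":0,"wx":0,"wy":0,"wz":0,"fingers":0},{"x":0,"y":0,"z":0,"wx":0,"wy":0,"wz":0,"fingers":0},{"x":0,"y":0,"z":0,"wx":0,"wy":0,"wz":0,"fingers":0}])

```text
clock: 24.75
eef_pos: [0.4318, 0.3062, 0.1144]
eef_rot: [0.001, 3.141, -0.001]
wrist_force: [-0.9, -0.9, 0.1]
width: 0.26
gripper_force: 19.8
```

Emit:
step_arm(targets=[{"x":-0.005,"y":0.005,"z":-0.05,"wx":0,"wy":0,"wz":0,"fingers":0},{"x":0,"y":0,"z":-0.035,"wx":0,"wy":0,"wz":0,"fingers":0},{"x":0,"y":0,"z":0,"wx":0,"wy":0,"wz":0,"fingers":0},{"x":0,"y":0,"z":0,"wx":0,"wy":0,"wz":0,"fingers":0.45},{"x":0,"y":0,"z":0,"wx":0,"wy":0,"wz":0,"fingers":0.45},{"x":0,"y":0,"z":0.05,"wx":0,"wy":0,"wz":0,"fingers":0.45},{"x":0,"y":0,"z":0.035,"wx":0,"wy":0,"wz":0,"fingers":0.42},{"x":0.0,"y":0,"z":0.03,"wx":0,"wy":0,"wz":0,"fingers":0.42}])

```text
clock: 25.75
eef_pos: [0.4274, 0.312, 0.1469]
eef_rot: [0.002, 3.139, 0.004]
wrist_force: [-0.2, 0.4, -0.2]
width: 0.421
gripper_force: 0.0
```

```bash
python3 - <<'E'
from h import *
s=read_state(); print(s['clock'],s['eef_pos'],s['width'],s['wrist_force'])
i,K,V=snap('wrist')
for c,st in blobs(masks(i)['brown'],100,2500): print(c.round(1),st[4],onz(K,V,c,.016).round(3))
E
```

```text
25.75 [0.42737382 0.31200724 0.14692758] 0.42071235753154035 [-0.24882272  0.40649904 -0.19360439]
[308.2   8.1] 514 [0.263 0.305 0.016]
[314.1 183.1] 313 [0.427 0.31  0.016]
[630.2 376.7] 956 [0.701 0.741 0.016]
```

Emit:
step_arm(targets=[{"x":0.014,"y":-0.05,"z":0,"wx":0,"wy":0,"wz":0,"fingers":0.42},{"x":0.014,"y":-0.05,"z":0,"wx":0,"wy":0,"wz":0,"fingers":0.42},{"x":0.014,"y":-0.05,"z":0,"wx":0,"wy":0,"wz":0,"fingers":0.42},{"x":0.014,"y":-0.05,"z":0,"wx":0,"wy":0,"wz":0,"fingers":0.42},{"x":0.014,"y":-0.05,"z":0,"wx":0,"wy":0,"wz":0,"fingers":0.42},{"x":0.014,"y":-0.05,"z":0,"wx":0,"wy":0,"wz":0,"fingers":0.42},{"x":0.014,"y":-0.05,"z":0,"wx":0,"wy":0,"wz":0,"fingers":0.42},{"x":0.014,"y":-0.05,"z":0,"wx":0,"wy":0,"wz":0,"fingers":0.42},{"x":0.014,"y":-0.05,"z":-0.02,"wx":0,"wy":0,"wz":0,"fingers":0.42},{"x":0,"y":-0.02,"z":-0.02,"wx":0,"wy":0,"wz":0,"fingers":0.42}])

```text
clock: 27.05
eef_pos: [0.5546, -0.1631, 0.1055]
eef_rot: [0.008, 3.136, -0.005]
wrist_force: [0.4, -0.1, -0.3]
width: 0.42
gripper_force: 0.0
```

Emit:
step_arm(targets=[{"x":0,"y":0,"z":0,"wx":0,"wy":0,"wz":0,"fingers":0.42},{"x":0,"y":0,"z":0,"wx":0,"wy":0,"wz":0,"fingers":0.42}])

```text
clock: 27.3
eef_pos: [0.5531, -0.1569, 0.105]
eef_rot: [-0.001, 3.141, 0.001]
wrist_force: [-1.0, -0.0, -0.5]
width: 0.42
gripper_force: 0.0
```

```bash
python3 - <<'E'
from h import *
s=read_state(); print(s['clock'],s['eef_pos'],s['width'],s['wrist_force'])
print(wnut())
E
```

```text
27.3 [ 0.55305491 -0.15694474  0.10502237] 0.420005158080268 [-0.98768197 -0.01381062 -0.52371455]
[array([ 0.4532, -0.2742,  0.0465]), array([ 0.4994, -0.1666,  0.0465]), array([ 0.5538, -0.1579,  0.0465])]
```

One nutmeg is in the tin and I'm aligned over the second.

Emit:
step_arm(targets=[{"x":0,"y":-0.001,"z":-0.045,"wx":0,"wy":0,"wz":0,"fingers":0.42},{"x":0,"y":0,"z":-0.03,"wx":0,"wy":0,"wz":0,"fingers":0.42},{"x":0,"y":0,"z":-0.011,"wx":0,"wy":0,"wz":0,"fingers":0.42},{"x":0,"y":0,"z":0,"wx":0,"wy":0,"wz":0,"fingers":0.42},{"x":0,"y":0,"z":0,"wx":0,"wy":0,"wz":0,"fingers":0},{"x":0,"y":0,"z":0,"wx":0,"wy":0,"wz":0,"fingers":0},{"x":0,"y":0,"z":0,"wx":0,"wy":0,"wz":0,"fingers":0}])

```text
clock: 28.22
eef_pos: [0.5537, -0.1594, 0.0192]
eef_rot: [0.001, 3.139, -0.001]
wrist_force: [-0.1, -0.3, 4.7]
width: 0.256
gripper_force: 19.9
```

Emit:
step_arm(targets=[{"x":0,"y":0,"z":0.05,"wx":0,"wy":0,"wz":0,"fingers":0},{"x":-0.006,"y":0.02,"z":0.045,"wx":0,"wy":0,"wz":0,"fingers":0},{"x":-0.013,"y":0.05,"z":0,"wx":0,"wy":0,"wz":0,"fingers":0},{"x":-0.013,"y":0.05,"z":0,"wx":0,"wy":0,"wz":0,"fingers":0},{"x":-0.013,"y":0.05,"z":0,"wx":0,"wy":0,"wz":0,"fingers":0},{"x":-0.013,"y":0.05,"z":0,"wx":0,"wy":0,"wz":0,"fingers":0},{"x":-0.013,"y":0.05,"z":0,"wx":0,"wy":0,"wz":0,"fingers":0},{"x":-0.013,"y":0.05,"z":0,"wx":0,"wy":0,"wz":0,"fingers":0},{"x":-0.013,"y":0.05,"z":0,"wx":0,"wy":0,"wz":0,"fingers":0},{"x":-0.013,"y":0.05,"z":0,"wx":0,"wy":0,"wz":0,"fingers":0}])

```text
clock: 29.48
eef_pos: [0.4423, 0.2622, 0.1135]
eef_rot: [0.002, 3.141, 0.001]
wrist_force: [1.4, -0.7, -0.7]
width: 0.258
gripper_force: 19.8
```

Emit:
step_arm(targets=[{"x":-0.004,"y":0.025,"z":0,"wx":0,"wy":0,"wz":0,"fingers":0},{"x":0,"y":0,"z":0,"wx":0,"wy":0,"wz":0,"fingers":0},{"x":0,"y":0,"z":0,"wx":0,"wy":0,"wz":0,"fingers":0}])

```text
clock: 29.85
eef_pos: [0.4389, 0.2842, 0.1133]
eef_rot: [0.004, 3.142, -0.001]
wrist_force: [0.4, -1.1, 0.4]
width: 0.258
gripper_force: 19.8
```

```bash
python3 - <<'E'
from h import *
i,K,V=snap('wrist')
for c,st in blobs(masks(i)['brown'],100,2500): print(c.round(1),st[4],onz(K,V,c,.016).round(3))
i,K,V=snap('side'); print([onz(K,V,u,.05).round(3) for u in((208,147.4),)])
E
```

```text
[343.5 180.1] 410 [0.427 0.31  0.016]
[316.2 255.2] 1481 [0.507 0.283 0.016]
[array([0.356, 0.365, 0.05 ])]
```

Emit:
step_arm(targets=[{"x":0.014,"y":0.026,"z":-0.03,"wx":0,"wy":0,"wz":0,"fingers":0},{"x":0,"y":0,"z":-0.04,"wx":0,"wy":0,"wz":0,"fingers":0},{"x":0,"y":0,"z":-0.01,"wx":0,"wy":0,"wz":0,"fingers":0},{"x":0,"y":0,"z":0,"wx":0,"wy":0,"wz":0,"fingers":0.42},{"x":0,"y":0,"z":0,"wx":0,"wy":0,"wz":0,"fingers":0.42},{"x":0,"y":0,"z":0.05,"wx":0,"wy":0,"wz":0,"fingers":0.42},{"x":0,"y":0,"z":0.04,"wx":0,"wy":0,"wz":0,"fingers":0.42},{"x":0.0,"y":-0.02,"z":0.02,"wx":0,"wy":0,"wz":0,"fingers":0.42}])

```text
clock: 30.95
eef_pos: [0.4543, 0.294, 0.1467]
eef_rot: [-0.003, 3.137, 0.007]
wrist_force: [-0.4, -0.9, -0.2]
width: 0.418
gripper_force: 0.0
```

```bash
python3 - <<'E'
from h import *
s=read_state(); print(s['clock'],s['eef_pos'],s['width'],s['wrist_force'])
i,K,V=snap('wrist')
for c,st in blobs(masks(i)['brown'],100,2500): print(c.round(1),st[4],onz(K,V,c,.016).round(3))
E
```

```text
30.95 [0.45434262 0.29396656 0.14673182] 0.4179035635759427 [-0.38212829 -0.86946771 -0.20300756]
[268.8  14.8] 1977 [0.296 0.251 0.016]
[330.9 157.8] 340 [0.427 0.31  0.016]
[329.1 180.5] 315 [0.452 0.308 0.016]
[634.1 381.9] 308 [0.739 0.735 0.016]
```

Emit:
step_arm(targets=[{"x":0.005,"y":-0.05,"z":0,"wx":0,"wy":0,"wz":0,"fingers":0.42},{"x":0.005,"y":-0.05,"z":0,"wx":0,"wy":0,"wz":0,"fingers":0.42},{"x":0.005,"y":-0.05,"z":0,"wx":0,"wy":0,"wz":0,"fingers":0.42},{"x":0.005,"y":-0.05,"z":0,"wx":0,"wy":0,"wz":0,"fingers":0.42},{"x":0.005,"y":-0.05,"z":0,"wx":0,"wy":0,"wz":0,"fingers":0.42},{"x":0.005,"y":-0.05,"z":0,"wx":0,"wy":0,"wz":0,"fingers":0.42},{"x":0.005,"y":-0.05,"z":0,"wx":0,"wy":0,"wz":0,"fingers":0.42},{"x":0.005,"y":-0.05,"z":0,"wx":0,"wy":0,"wz":0,"fingers":0.42},{"x":0.005,"y":-0.05,"z":-0.02,"wx":0,"wy":0,"wz":0,"fingers":0.42},{"x":0,"y":-0.005,"z":-0.02,"wx":0,"wy":0,"wz":0,"fingers":0.42}])

```text
clock: 32.25
eef_pos: [0.4986, -0.1687, 0.1039]
eef_rot: [0.013, 3.137, -0.005]
wrist_force: [-0.6, 0.8, -0.4]
width: 0.422
gripper_force: 0.0
```

Emit:
step_arm(targets=[{"x":0,"y":0,"z":0,"wx":0,"wy":0,"wz":0,"fingers":0.42},{"x":0,"y":0,"z":0,"wx":0,"wy":0,"wz":0,"fingers":0.42}])

```text
clock: 32.5
eef_pos: [0.498, -0.1625, 0.1037]
eef_rot: [0.0, 3.141, 0.001]
wrist_force: [-0.4, -0.2, 0.4]
width: 0.42
gripper_force: 0.0
```

```bash
python3 - <<'E'
from h import *
s=read_state(); print(s['clock'],s['eef_pos'],s['width'],s['wrist_force'])
print(wnut())
E
```

```text
32.5 [ 0.49804723 -0.162526    0.10372093] 0.41995356448596416 [-0.36057773 -0.15792353  0.42145394]
[array([ 0.4523, -0.2749,  0.0465]), array([ 0.4998, -0.1665,  0.0465])]
```

Emit:
step_arm(targets=[{"x":0.0015,"y":-0.0045,"z":-0.045,"wx":0,"wy":0,"wz":0,"fingers":0.42},{"x":0,"y":0,"z":-0.03,"wx":0,"wy":0,"wz":0,"fingers":0.42},{"x":0,"y":0,"z":-0.0095,"wx":0,"wy":0,"wz":0,"fingers":0.42},{"x":0,"y":0,"z":0,"wx":0,"wy":0,"wz":0,"fingers":0.42},{"x":0,"y":0,"z":0,"wx":0,"wy":0,"wz":0,"fingers":0},{"x":0,"y":0,"z":0,"wx":0,"wy":0,"wz":0,"fingers":0},{"x":0,"y":0,"z":0,"wx":0,"wy":0,"wz":0,"fingers":0}])

```text
clock: 33.42
eef_pos: [0.5002, -0.1679, 0.0196]
eef_rot: [0.001, 3.14, -0.001]
wrist_force: [-0.0, 1.1, 3.9]
width: 0.258
gripper_force: 19.9
```

Emit:
step_arm(targets=[{"x":0,"y":0,"z":0.05,"wx":0,"wy":0,"wz":0,"fingers":0},{"x":-0.005,"y":0.03,"z":0.045,"wx":0,"wy":0,"wz":0,"fingers":0},{"x":-0.011,"y":0.05,"z":0,"wx":0,"wy":0,"wz":0,"fingers":0},{"x":-0.011,"y":0.05,"z":0,"wx":0,"wy":0,"wz":0,"fingers":0},{"x":-0.011,"y":0.05,"z":0,"wx":0,"wy":0,"wz":0,"fingers":0},{"x":-0.011,"y":0.05,"z":0,"wx":0,"wy":0,"wz":0,"fingers":0},{"x":-0.011,"y":0.05,"z":0,"wx":0,"wy":0,"wz":0,"fingers":0},{"x":-0.011,"y":0.05,"z":0,"wx":0,"wy":0,"wz":0,"fingers":0},{"x":-0.011,"y":0.05,"z":0,"wx":0,"wy":0,"wz":0,"fingers":0},{"x":-0.011,"y":0.05,"z":0,"wx":0,"wy":0,"wz":0,"fingers":0}])

```text
clock: 34.67
eef_pos: [0.4058, 0.2638, 0.1139]
eef_rot: [0.002, 3.141, 0.0]
wrist_force: [0.0, -0.7, 0.8]
width: 0.26
gripper_force: 19.9
```

Emit:
step_arm(targets=[{"x":-0.011,"y":0.05,"z":0,"wx":0,"wy":0,"wz":0,"fingers":0},{"x":0,"y":0,"z":0,"wx":0,"wy":0,"wz":0,"fingers":0},{"x":0,"y":0,"z":0,"wx":0,"wy":0,"wz":0,"fingers":0}])

```text
clock: 35.05
eef_pos: [0.395, 0.3115, 0.1137]
eef_rot: [-0.001, -3.141, 0.001]
wrist_force: [0.8, -0.6, 0.4]
width: 0.261
gripper_force: 19.9
```

```bash
python3 - <<'E'
from h import *
i,K,V=snap('wrist')
for c,st in blobs(masks(i)['brown'],100,2500): print(c.round(1),st[4],onz(K,V,c,.016).round(3))
E
```

```text
[309.2  30.8] 1201 [0.257 0.305 0.016]
[315.8 248.1] 1854 [0.455 0.31  0.016]
[553.5 278.9] 208 [0.492 0.564 0.016]
```

Emit:
step_arm(targets=[{"x":0,"y":0.002,"z":-0.04,"wx":0,"wy":0,"wz":0,"fingers":0},{"x":0,"y":0,"z":-0.03,"wx":0,"wy":0,"wz":0,"fingers":0},{"x":0,"y":0,"z":-0.01,"wx":0,"wy":0,"wz":0,"fingers":0},{"x":0,"y":0,"z":0,"wx":0,"wy":0,"wz":0,"fingers":0.42},{"x":0,"y":0,"z":0,"wx":0,"wy":0,"wz":0,"fingers":0.42},{"x":0,"y":0,"z":0.05,"wx":0,"wy":0,"wz":0,"fingers":0.42},{"x":0,"y":0,"z":0.045,"wx":0,"wy":0,"wz":0,"fingers":0.42},{"x":0.02,"y":-0.02,"z":0.02,"wx":0,"wy":0,"wz":0,"fingers":0.42}])

```text
clock: 36.1
eef_pos: [0.4152, 0.2967, 0.1518]
eef_rot: [-0.006, 3.139, 0.007]
wrist_force: [0.9, -0.4, -0.9]
width: 0.42
gripper_force: 0.0
```

```bash
python3 - <<'E'
from h import *
s=read_state(); print(s['clock'],s['eef_pos'],s['width'],s['wrist_force'])
i,K,V=snap('wrist')
for c,st in blobs(masks(i)['brown'],100,2500): print(c.round(1),st[4],onz(K,V,c,.016).round(3))
E
```

```text
36.1 [0.41519759 0.29673063 0.15175241] 0.42025094903034255 [ 0.8922258  -0.37445441 -0.86841424]
[258.5  48.8] 2177 [0.284 0.241 0.016]
[326.2  18.8] 981 [0.258 0.306 0.016]
[329.5 163.4] 321 [0.395 0.311 0.016]
[326.8 202.8] 593 [0.439 0.309 0.016]
[631.3 380. ] 723 [0.7   0.739 0.016]
```

Emit:
step_arm(targets=[{"x":0.02,"y":-0.05,"z":0,"wx":0,"wy":0,"wz":0,"fingers":0.42},{"x":0.02,"y":-0.05,"z":0,"wx":0,"wy":0,"wz":-0.2,"fingers":0.42},{"x":0.02,"y":-0.05,"z":0,"wx":0,"wy":0,"wz":-0.2,"fingers":0.42},{"x":0,"y":-0.05,"z":0,"wx":0,"wy":0,"wz":-0.2,"fingers":0.42},{"x":0,"y":-0.05,"z":0,"wx":0,"wy":0,"wz":-0.2,"fingers":0.42},{"x":0,"y":-0.05,"z":0,"wx":0,"wy":0,"wz":-0.2,"fingers":0.42},{"x":0,"y":-0.05,"z":0,"wx":0,"wy":0,"wz":-0.2,"fingers":0.42},{"x":0,"y":-0.05,"z":0,"wx":0,"wy":0,"wz":-0.2,"fingers":0.42},{"x":-0.005,"y":-0.05,"z":0,"wx":0,"wy":0,"wz":-0.2,"fingers":0.42},{"x":-0.005,"y":-0.05,"z":0,"wx":0,"wy":0,"wz":-0.2,"fingers":0.42}])

```text
clock: 37.4
eef_pos: [0.4654, -0.2072, 0.1494]
eef_rot: [2.047, 2.382, 0.002]
wrist_force: [0.2, 0.5, 0.1]
width: 0.416
gripper_force: 0.0
```

Emit:
step_arm(targets=[{"x":-0.005,"y":-0.05,"z":0,"wx":0,"wy":0,"wz":-0.2,"fingers":0.42},{"x":0,"y":0,"z":0,"wx":0,"wy":0,"wz":0,"fingers":0.42},{"x":0,"y":0,"z":0,"wx":0,"wy":0,"wz":0,"fingers":0.42}])

```text
clock: 37.78
eef_pos: [0.4602, -0.2552, 0.1489]
eef_rot: [-2.222, -2.22, -0.002]
wrist_force: [-0.3, 0.8, -0.6]
width: 0.419
gripper_force: 0.0
```

```bash
python3 - <<'E'
from h import *
s=read_state(); print(s['clock'],s['eef_pos'],s['width'],s['wrist_force'],s['qpos'].round(2)); print(R.from_rotvec(s['eef_rot']).as_matrix().round(3))
for c in('wrist','side','scene'):
    i,K,V=snap(c); print(c,[(q[0].round(1),q[1][4],onz(K,V,q[0],.05).round(4)) for q in blobs(masks(i)['red'],8,3000)])
print(loc())
E
```

```text
37.775 [ 0.46019746 -0.25521602  0.14886948] 0.41910597043559505 [-0.29148354  0.75625126 -0.56459436] [-0.22  0.61  0.93  2.13 -0.74  0.76  1.19]
[[ 0.001  1.     0.   ]
 [ 1.    -0.001  0.001]
 [ 0.001  0.    -1.   ]]
wrist [(array([309.1, 209.3]), np.int32(330), array([ 0.4525, -0.2746,  0.05  ]))]
side [(array([334.7, 258.2]), np.int32(28), array([ 0.4585, -0.2669,  0.05  ]))]
scene [(array([259.1, 254.5]), np.int32(61), array([ 0.4544, -0.2757,  0.05  ]))]
[]
```

All three leftovers are in the tin. The tool is now turned a quarter turn, and I'm descending on the cap tab.

Emit:
step_arm(targets=[{"x":-0.0075,"y":-0.018,"z":-0.03,"wx":0,"wy":0,"wz":0,"fingers":0.42},{"x":0,"y":0,"z":-0.04,"wx":0,"wy":0,"wz":0,"fingers":0.42},{"x":0,"y":0,"z":-0.03,"wx":0,"wy":0,"wz":0,"fingers":0.42},{"x":0,"y":0,"z":-0.02,"wx":0,"wy":0,"wz":0,"fingers":0.42},{"x":0,"y":0,"z":-0.006,"wx":0,"wy":0,"wz":0,"fingers":0.42},{"x":0,"y":0,"z":0,"wx":0,"wy":0,"wz":0,"fingers":0.42},{"x":0,"y":0,"z":0,"wx":0,"wy":0,"wz":0,"fingers":0.42}])

```text
clock: 38.9
eef_pos: [0.4534, -0.2741, 0.0235]
eef_rot: [2.221, 2.22, 0.0]
wrist_force: [-0.1, 1.2, -0.1]
width: 0.42
gripper_force: 0.0
```

Emit:
step_arm(targets=[{"x":0,"y":0,"z":0,"wx":0,"wy":0,"wz":0,"fingers":0},{"x":0,"y":0,"z":0,"wx":0,"wy":0,"wz":0,"fingers":0},{"x":0,"y":0,"z":0,"wx":0,"wy":0,"wz":0,"fingers":0},{"x":0,"y":0,"z":0,"wx":0,"wy":0,"wz":0,"fingers":0}], squeeze=20)

```text
clock: 39.4
eef_pos: [0.4533, -0.2739, 0.0233]
eef_rot: [2.221, 2.221, 0.001]
wrist_force: [-0.6, 1.6, 5.9]
width: 0.12
gripper_force: 22.6
```

Emit:
step_arm(targets=[{"x":0,"y":0,"z":0.004,"wx":0,"wy":0,"wz":0,"fingers":0},{"x":0,"y":0,"z":0.004,"wx":0,"wy":0,"wz":0,"fingers":0},{"x":0,"y":0,"z":0.004,"wx":0,"wy":0,"wz":0,"fingers":0},{"x":0,"y":0,"z":0.004,"wx":0,"wy":0,"wz":0,"fingers":0},{"x":0,"y":0,"z":0.004,"wx":0,"wy":0,"wz":0,"fingers":0},{"x":0,"y":0,"z":0.004,"wx":0,"wy":0,"wz":0,"fingers":0},{"x":0,"y":0,"z":0.004,"wx":0,"wy":0,"wz":0,"fingers":0},{"x":0,"y":0,"z":0.002,"wx":0,"wy":0,"wz":0,"fingers":0},{"x":0,"y":0,"z":0,"wx":0,"wy":0,"wz":0,"fingers":0}])

```text
clock: 40.52
eef_pos: [0.4526, -0.2739, 0.0529]
eef_rot: [2.223, 2.22, -0.0]
wrist_force: [0.2, 2.1, 0.1]
width: 0.116
gripper_force: 19.3
```

```bash
python3 - <<'E'
from h import *
s=read_state(); print(s['clock'],s['eef_pos'],s['width'],s['wrist_force'])
for c in('side','scene'):
    i,K,V=snap(c); print(c,[(q[0].round(1),q[1]) for q in blobs(masks(i)['red'],5,3000)],[(q[0].round(1),q[1]) for q in blobs(masks(i)['blue'],100,3000) if q[0][1]>220])
E
```

```text
40.525 [ 0.45262338 -0.27391743  0.05285672] 0.11613453456074319 [0.22789976 2.11024058 0.09067082]
side [(array([337. , 257.2]), array([335, 250,   5,  14,  32], dtype=int32))] [(array([368.4, 247.3]), array([ 339,  228,   63,   42, 1079], dtype=int32))]
scene [(array([257. , 253.1]), array([254, 247,   9,  13,  43], dtype=int32))] [(array([292.3, 269.3]), array([ 260,  252,   65,   37, 1037], dtype=int32))]
```

Emit:
step_arm(targets=[{"x":0,"y":0,"z":0.0015,"wx":0,"wy":0,"wz":0,"fingers":0},{"x":0,"y":0,"z":0,"wx":0,"wy":0,"wz":0,"fingers":0},{"x":0,"y":0,"z":0,"wx":0,"wy":0,"wz":0,"fingers":0.42},{"x":0,"y":0,"z":0,"wx":0,"wy":0,"wz":0,"fingers":0.42},{"x":0,"y":0,"z":0,"wx":0,"wy":0,"wz":0,"fingers":0.42},{"x":0,"y":0,"z":0.05,"wx":0,"wy":0,"wz":0,"fingers":0.42},{"x":0.03,"y":0.0,"z":0.05,"wx":0,"wy":0,"wz":0,"fingers":0.42},{"x":0.04,"y":0.02,"z":0.02,"wx":0,"wy":0,"wz":0.2,"fingers":0.42},{"x":0.05,"y":0.02,"z":0,"wx":0,"wy":0,"wz":0.2,"fingers":0.42},{"x":0.05,"y":0.02,"z":0,"wx":0,"wy":0,"wz":0.2,"fingers":0.42}])

```text
clock: 41.88
eef_pos: [0.6244, -0.2132, 0.1748]
eef_rot: [1.636, 2.681, 0.001]
wrist_force: [-0.7, -0.4, -0.5]
width: 0.421
gripper_force: 0.0
```

Emit:
step_arm(targets=[{"x":0,"y":0,"z":0,"wx":0,"wy":0,"wz":0.2,"fingers":0.42},{"x":0,"y":0,"z":0,"wx":0,"wy":0,"wz":0.2,"fingers":0.42},{"x":0,"y":0,"z":0,"wx":0,"wy":0,"wz":0.2,"fingers":0.42},{"x":0,"y":0,"z":0,"wx":0,"wy":0,"wz":0.2,"fingers":0.42},{"x":0,"y":0,"z":0,"wx":0,"wy":0,"wz":0.2,"fingers":0.42},{"x":0,"y":0,"z":0,"wx":0,"wy":0,"wz":0.2,"fingers":0.42},{"x":0,"y":0,"z":0,"wx":0,"wy":0,"wz":0.2,"fingers":0.42},{"x":0,"y":0,"z":0,"wx":0,"wy":0,"wz":0,"fingers":0.42},{"x":0,"y":0,"z":0,"wx":0,"wy":0,"wz":0,"fingers":0.42}])

```text
clock: 43.0
eef_pos: [0.6226, -0.214, 0.1741]
eef_rot: [-0.006, -3.141, 0.0]
wrist_force: [0.2, -0.9, 0.5]
width: 0.422
gripper_force: 0.0
```

```bash
python3 - <<'E'
from h import *
s=read_state(); print(s['clock'],s['eef_pos'],s['width'],s['eef_rot'])
S={}
for c in('side','scene','wrist'):
    i,K,V=snap(c); S[c]=(i,K,V); m=masks(i)
    print(c,'red',[(q[0].round(1),q[1]) for q in blobs(m['red'],8,3000)])
    for x in ((119,0,86),(-106,-64,62),(-106,-64,94)):
        t=.035;p=(.557+(x[0]-x[1]*t)/1e3,-.206+(x[1]+x[0]*t)/1e3,x[2]/1e3); print(x,np.round(p,4),proj(K,V,p).round(1))
    if c!='wrist': print('blue',[(q[0].round(1),q[1]) for q in blobs(m['blue'],100,3000)])
    print('dark',[(q[0].round(1),q[1]) for q in blobs(m['dark'],30,3000) if c!='wrist' and q[0][1]>180])
def cc(x,s): return cv2.resize(x,s,interpolation=2)
save('f1.png',np.vstack([np.hstack([cc(S['side'][0][185:285,300:420],(400,260)),cc(S['scene'][0][210:300,230:360],(400,260))]),cc(S['wrist'][0][0:240,120:520],(560,336)) if 0 else np.pad(cc(S['wrist'][0],(528,330)),((0,0),(136,136),(0,0)))]))
E
```

```text
43.0 [ 0.62260691 -0.2139779   0.17405891] 0.4216592780609419 [-5.60901249e-03 -3.14143330e+00  1.06913017e-04]
side red [(array([335.3, 253.1]), array([331, 246,   9,  18,  45], dtype=int32))]
(119, 0, 86) [ 0.676  -0.2018  0.086 ] [389.3 203.1]
(-106, -64, 62) [ 0.4532 -0.2737  0.062 ] [334.4 257.7]
(-106, -64, 94) [ 0.4532 -0.2737  0.094 ] [334.5 249.1]
blue [(array([155.6, 145.6]), array([139, 124,  37,  40, 664], dtype=int32)), (array([271.2, 177.5]), array([256, 169,  32,  18, 282], dtype=int32)), (array([273. , 192.1]), array([259, 185,  27,  15, 144], dtype=int32)), (array([368.2, 247.4]), array([ 339,  228,   63,   42, 1086], dtype=int32))]
dark [(array([104.9, 198.4]), array([  71,   94,   69,  178, 2879], dtype=int32)), (array([389.5, 210. ]), array([382, 201,  16,  20, 179], dtype=int32)), (array([ 99.7, 253.4]), array([ 94, 249,  13,  10,  48], dtype=int32)), (array([109.7, 262.2]), array([103, 258,  14,   9,  49], dtype=int32)), (array([ 96.5, 277.2]), array([ 90, 263,  14,  27, 164], dtype=int32)), (array([142.2, 277.4]), array([136, 271,  15,  14,  59], dtype=int32)),
[... 690 characters left out ...]
ray([292.3, 269.2]), array([ 260,  252,   65,   37, 1037], dtype=int32))]
dark [(array([410.2, 201.1]), array([400, 182,  21,  39, 368], dtype=int32)), (array([319.5, 205.9]), array([305, 184,  31,  51, 688], dtype=int32)), (array([338.6, 262.4]), array([333, 256,  13,  14, 111], dtype=int32)), (array([130.2, 337.8]), array([  99,  309,   63,   59, 2766], dtype=int32)), (array([251., 357.]), array([243, 349,  18,  16,  97], dtype=int32)), (array([251.4, 388.2]), array([240, 373,  26,  27, 273], dtype=int32))]
wrist red []
(119, 0, 86) [ 0.676  -0.2018  0.086 ] [329.  246.3]
(-106, -64, 62) [ 0.4532 -0.2737  0.062 ] [245.2  -6.2]
(-106, -64, 94) [ 0.4532 -0.2737  0.094 ] [234.7 -23.5]
dark []
```

View pics/f1.png

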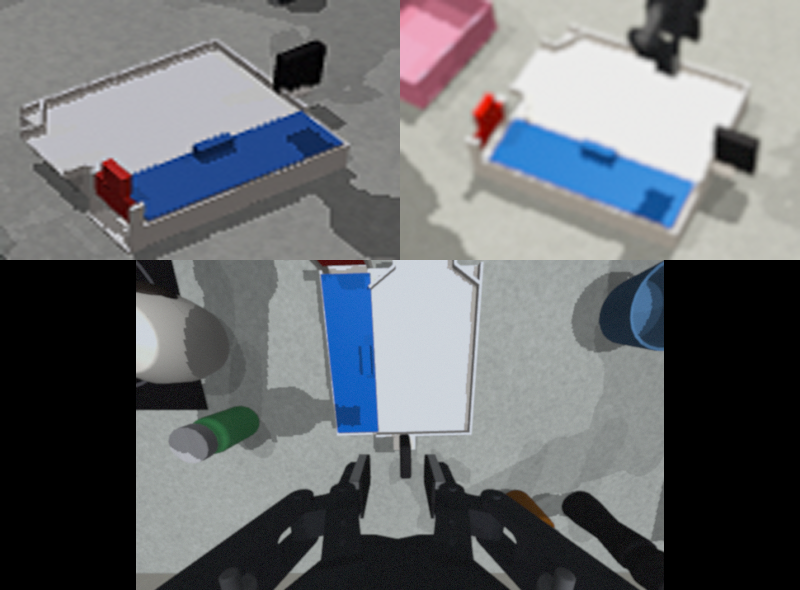

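The crops show the platform empty, the lid shut, the cap fully up and the grip just ahead of the jaw. Next I'll locate the ramekin, which looks slightly shifted in the side view, and take the grip.

```bash
cat >> h.py <<'E'
def ramekin(cam='side',d=None):
    i,K,V=snap(cam) if d is None else (d['i'],d['K'],d['V'])
    h=cv2.cvtColor(i,cv2.COLOR_RGB2HSV); m=(h[...,0]>95)&(h[...,0]<125)&(h[...,1]>80)
    m[:, :(215 if cam=='side' else 285)]=0; m[:160]=0; m[225 if cam=='side' else 200:]=0; m[:, (330 if cam=='side' else 345):]=0
    ys,xs=np.nonzero(m); ok=np.bincount(ys,minlength=400)[ys]>2; ys,xs=ys[ok],xs[ok]
    o=-V[:3,:3].T@V[:3,3]; p=onz(K,V,((xs.min()+xs.max())/2,ys.min()),.055); d=p[:2]-o[:2]; d/=np.linalg.norm(d)
    return p[:2]-.05*d,(xs.min(),xs.max(),ys.min(),ys.max())
E
python3 - <<'E'
from h import *
print('old',ramekin('side',np.load('side0.npz')),ramekin('scene',np.load('scene0.npz')))
print('now',ramekin('side'))
E
```

```text
old (array([0.4545888 , 0.09615971]), (np.int64(253), np.int64(285), np.int64(170), np.int64(200))) (array([0.45673368, 0.09711902]), (np.int64(302), np.int64(327), np.int64(162), np.int64(188)))
now (array([0.50312932, 0.08963339]), (np.int64(269), np.int64(300), np.int64(166), np.int64(196)))
```

Emit:
step_arm(targets=[{"x":0.027,"y":0.006,"z":0,"wx":0,"wy":0,"wz":0.044,"fingers":0.42},{"x":0.0265,"y":0.0055,"z":-0.02,"wx":0,"wy":0,"wz":0,"fingers":0.42},{"x":0,"y":0,"z":-0.03,"wx":0,"wy":0,"wz":0,"fingers":0.42},{"x":0,"y":0,"z":0,"wx":0,"wy":0,"wz":0,"fingers":0.42},{"x":0,"y":0,"z":0,"wx":0,"wy":0,"wz":0,"fingers":0.42}])

```text
clock: 43.82
eef_pos: [0.6763, -0.203, 0.1249]
eef_rot: [-0.051, 3.141, -0.001]
wrist_force: [0.1, -0.1, 0.9]
width: 0.419
gripper_force: 0.0
```

```bash
python3 - <<'E'
from h import *
s=read_state(); print(s['eef_pos'],R.from_rotvec(s['eef_rot']).as_matrix().round(3).tolist())
i,K,V=snap('wrist'); print(proj(K,V,(.676,-.2025,.086)),proj(K,V,(.654,-.2025,.086)),proj(K,V,(.698,-.2025,.086)))
g=i[...].max(2); 
for r in range(180,300,12): print(r,[int(v) for v in g[r,290:350:3]])
E
```

```text
[ 0.67632675 -0.20301871  0.12494626] [[-0.999, -0.033, 0.001], [-0.033, 0.999, -0.001], [-0.001, -0.001, -1.0]]
[317.60376807 212.40436531] [318.60441058 184.67017091] [316.66055298 238.54687911]
180 [95, 91, 96, 133, 170, 166, 59, 22, 20, 15, 15, 89, 213, 221, 178, 148, 145, 144, 148, 143]
192 [113, 112, 109, 137, 170, 155, 36, 39, 42, 48, 48, 61, 206, 219, 167, 151, 161, 160, 163, 168]
204 [124, 122, 122, 120, 140, 131, 31, 29, 38, 45, 51, 53, 140, 145, 141, 157, 168, 164, 166, 169]
216 [164, 162, 165, 172, 170, 153, 32, 35, 43, 47, 42, 56, 141, 149, 149, 159, 161, 166, 167, 168]
228 [158, 156, 158, 161, 158, 159, 31, 36, 42, 41, 43, 58, 148, 149, 149, 161, 163, 167, 166, 166]
240 [163, 158, 161, 162, 167, 168, 162, 157, 144, 142, 144, 147, 154, 162, 162, 164, 158, 160, 161, 153]
252 [164, 162, 162, 149, 146, 149, 147, 149, 148, 140, 140, 139, 143, 151, 149, 149, 149, 156, 161, 158]
264 [167, 157, 139, 139, 142, 142, 138, 147, 163, 158, 147, 152, 149, 148, 145, 150, 149, 148, 149, 136]
276 [161, 153, 147, 152, 147, 151, 149, 156, 155, 141, 143, 147, 149, 145, 150, 149, 149, 144, 149, 145]
288 [158, 159, 160, 161, 164, 162, 160, 160, 166, 160, 160, 156, 148, 145, 147, 146, 146, 151, 154, 153]
```

The grip is where predicted (cols 307–324, ending near row 237). The ramekin has been knocked to about (0.50, 0.09); I'll measure it again later. Descending on the grip.

Emit:
step_arm(targets=[{"x":0,"y":-0.001,"z":-0.04,"wx":0,"wy":0,"wz":0,"fingers":0.42},{"x":0,"y":0,"z":-0.035,"wx":0,"wy":0,"wz":0,"fingers":0.42},{"x":0,"y":0,"z":-0.015,"wx":0,"wy":0,"wz":0,"fingers":0.42},{"x":0,"y":0,"z":-0.005,"wx":0,"wy":0,"wz":0,"fingers":0.42},{"x":0,"y":0,"z":0,"wx":0,"wy":0,"wz":0,"fingers":0.42},{"x":0,"y":0,"z":0,"wx":0,"wy":0,"wz":0,"fingers":0},{"x":0,"y":0,"z":0,"wx":0,"wy":0,"wz":0,"fingers":0},{"x":0,"y":0,"z":0,"wx":0,"wy":0,"wz":0,"fingers":0},{"x":0,"y":0,"z":0,"wx":0,"wy":0,"wz":0,"fingers":0}], squeeze=100)

```text
clock: 45.0
eef_pos: [0.6774, -0.2037, 0.0308]
eef_rot: [-0.052, 3.139, -0.001]
wrist_force: [-0.2, 0.8, 5.9]
width: 0.151
gripper_force: 98.4
```

```bash
python3 - <<'E'
from h import *
s=read_state(); print(s['eef_pos'],s['width'],s['wrist_force'],s['gripper_force'])
print('now',ramekin('side'))
E
```

```text
[ 0.67743643 -0.20370969  0.03078779] 0.15053400406222636 [-0.22703908  0.83713663  5.91332406] 98.37126016616821
now (array([0.50312932, 0.08963339]), (np.int64(269), np.int64(300), np.int64(166), np.int64(196)))
```

Firm hold (98 N). The ramekin has settled at about (0.504, 0.092). I'll lift with a slight backward tilt so that nothing rolls out.

Emit:
step_arm(targets=[{"x":0,"y":0,"z":0.004,"wx":0,"wy":0.05,"wz":0,"fingers":0},{"x":0,"y":0,"z":0.01,"wx":0,"wy":0.05,"wz":0,"fingers":0},{"x":0,"y":0,"z":0.02,"wx":0,"wy":0.05,"wz":0,"fingers":0},{"x":0,"y":0,"z":0.025,"wx":0,"wy":0.03,"wz":0,"fingers":0},{"x":0,"y":0,"z":0.025,"wx":0,"wy":0,"wz":0,"fingers":0},{"x":0,"y":0,"z":0.015,"wx":0,"wy":0,"wz":0,"fingers":0},{"x":0,"y":0,"z":0,"wx":0,"wy":0,"wz":0,"fingers":0}])

```text
clock: 45.92
eef_pos: [0.6769, -0.2035, 0.1288]
eef_rot: [0.05, -3.002, -0.003]
wrist_force: [1.0, -0.3, -3.9]
width: 0.146
gripper_force: 99.1
```

```bash
cat >> h.py <<'E'
def capcheck(T=(.1204,.0004,.0308)):
    """cap position predicted from tool pose (no sag) against seen red centroid, side+scene"""
    s=read_state(); Rt=R.from_rotvec(s['eef_rot']).as_matrix()
    X=-Rt[:,0]; Y=Rt[:,1]; Z=-Rt[:,2]   # tray axes when held square
    f=lambda q: np.array(s['eef_pos'])+X*(q[0]-T[0])+Y*(q[1]-T[1])+Z*(q[2]-T[2])
    S=[snap(c) for c in('scene','side')]; u=[]
    for k,(i,K,V) in enumerate(S):
        b=[q for q in blobs(masks(i)['red'],8,900)]; b=min(b,key=lambda q:np.linalg.norm(q[0]-proj(K,V,f((-.106,-.064,.07))))); u.append(b[0])
    p=tri([ray(K,V,a) for (i,K,V),a in zip(S,u)])
    return dict(seen=p.round(4),pred=f((-.106,-.064,.07)).round(4),tip=f((-.114,-.064,.004)).round(4),pos=s['eef_pos'].round(4),pitch=np.rad2deg(np.arcsin(X[2])).round(1),yaw=np.rad2deg(np.arctan2(X[1],X[0])).round(1),w=s['width'],F=s['wrist_force'].round(1),t=s['clock'])
E
python3 - <<'E'
from h import *
print(capcheck()); print(ramekin('side'),ramekin('scene')); print('nut',[p.round(3) for p in loc()])
E
```

```text
{'seen': array([ 0.4637, -0.2794,  0.207 ]), 'pred': array([ 0.4604, -0.2755,  0.1988]), 'tip': array([ 0.4433, -0.2758,  0.1345]), 'pos': array([ 0.6769, -0.2035,  0.1288]), 'pitch': np.float64(-8.0), 'yaw': np.float64(1.9), 'w': 0.1462628752881966, 'F': array([ 1. , -0.3, -3.9]), 't': 45.925}
(array([0.50312932, 0.08963339]), (np.int64(269), np.int64(300), np.int64(166), np.int64(196))) (array([0.50328561, 0.08463893]), (np.int64(313), np.int64(338), np.int64(168), np.int64(194)))
nut []
```

No sag. Carrying the tray across with a 15° yaw to keep clear of the pepper mill.

Emit:
step_arm(targets=[{"x":0,"y":0.02,"z":0.002,"wx":0,"wy":0,"wz":0,"fingers":0},{"x":0,"y":0.035,"z":0.002,"wx":0,"wy":0,"wz":0,"fingers":0},{"x":0,"y":0.045,"z":0.002,"wx":0,"wy":0,"wz":0,"fingers":0},{"x":0,"y":0.05,"z":0,"wx":0,"wy":0,"wz":0.04,"fingers":0},{"x":0,"y":0.05,"z":0,"wx":0,"wy":0,"wz":0.05,"fingers":0},{"x":0.004,"y":0.05,"z":0,"wx":0,"wy":0,"wz":0.06,"fingers":0},{"x":0.006,"y":0.05,"z":0,"wx":0,"wy":0,"wz":0.06,"fingers":0},{"x":0.01,"y":0.05,"z":0,"wx":0,"wy":0,"wz":0.06,"fingers":0},{"x":0.01,"y":0.045,"z":0,"wx":0,"wy":0,"wz":0.04,"fingers":0},{"x":0.01,"y":0.03,"z":0,"wx":0,"wy":0,"wz":0.02,"fingers":0}])

```text
clock: 47.48
eef_pos: [0.715, 0.2281, 0.1337]
eef_rot: [0.446, -2.967, 0.02]
wrist_force: [0.9, -1.2, -3.5]
width: 0.148
gripper_force: 99.3
```

Emit:
step_arm(targets=[{"x":0.005,"y":0.003,"z":0,"wx":0,"wy":0,"wz":0,"fingers":0},{"x":0,"y":0,"z":0,"wx":0,"wy":0,"wz":0,"fingers":0},{"x":0,"y":0,"z":0,"wx":0,"wy":0,"wz":0,"fingers":0}])

```text
clock: 47.85
eef_pos: [0.7209, 0.2224, 0.1342]
eef_rot: [0.434, -2.969, 0.026]
wrist_force: [1.2, -0.3, -4.2]
width: 0.15
gripper_force: 99.3
```

```bash
python3 - <<'E'
from h import *
print(capcheck()); print(ramekin('side')); print('nut',[p.round(3) for p in loc()])
E
```

```text
{'seen': array([0.5297, 0.0961, 0.2095]), 'pred': array([0.53  , 0.098 , 0.2049]), 'tip': array([0.5134, 0.0932, 0.1407]), 'pos': array([0.7209, 0.2224, 0.1342]), 'pitch': np.float64(-8.2), 'yaw': np.float64(16.6), 'w': 0.14973015721312494, 'F': array([ 1.2, -0.3, -4.2]), 't': 47.85}
(array([0.50312932, 0.08963339]), (np.int64(269), np.int64(300), np.int64(166), np.int64(196)))
nut []
```

Emit:
step_arm(targets=[{"x":0.002,"y":0.001,"z":0,"wx":0.021,"wy":-0.068,"wz":0,"fingers":0},{"x":0,"y":0,"z":0,"wx":0.021,"wy":-0.068,"wz":0,"fingers":0},{"x":0,"y":0,"z":0,"wx":0.021,"wy":-0.068,"wz":0,"fingers":0},{"x":0,"y":0,"z":0,"wx":0.021,"wy":-0.068,"wz":0,"fingers":0},{"x":0,"y":0,"z":0,"wx":0.021,"wy":-0.068,"wz":0,"fingers":0},{"x":0,"y":0,"z":0,"wx":0,"wy":0,"wz":0,"fingers":0}])

```text
clock: 48.85
eef_pos: [0.7215, 0.2248, 0.1341]
eef_rot: [-0.439, 2.977, 0.04]
wrist_force: [0.3, -0.1, -3.5]
width: 0.148
gripper_force: 99.3
```

```bash
python3 - <<'E'
from h import *
print(capcheck()); print(ramekin('side')); print('nut',[p.round(3) for p in loc()])
E
```

```text
{'seen': array([0.5207, 0.0935, 0.1581]), 'pred': array([0.5203, 0.0967, 0.142 ]), 'tip': array([0.5211, 0.0974, 0.0755]), 'pos': array([0.7215, 0.2248, 0.1341]), 'pitch': np.float64(7.7), 'yaw': np.float64(16.7), 'w': 0.1476953443952514, 'F': array([ 0.3, -0.1, -3.5]), 't': 48.85}
(array([0.50312932, 0.08963339]), (np.int64(269), np.int64(300), np.int64(166), np.int64(196)))
nut [array([0.522, 0.098, 0.136])]
```

Spout tip at (0.521, 0.097, 0.076), over the ramekin. Tilting on slowly.

Emit:
step_arm(targets=[{"x":-0.001,"y":0,"z":0.003,"wx":0.0065,"wy":-0.021,"wz":0,"fingers":0},{"x":-0.001,"y":0,"z":0.003,"wx":0.0065,"wy":-0.021,"wz":0,"fingers":0},{"x":-0.001,"y":0,"z":0.003,"wx":0.0065,"wy":-0.021,"wz":0,"fingers":0},{"x":-0.001,"y":0,"z":0.003,"wx":0.0065,"wy":-0.021,"wz":0,"fingers":0},{"x":0,"y":0,"z":0,"wx":0,"wy":0,"wz":0,"fingers":0},{"x":0,"y":0,"z":0,"wx":0,"wy":0,"wz":0,"fingers":0},{"x":0,"y":0,"z":0,"wx":0,"wy":0,"wz":0,"fingers":0},{"x":0,"y":0,"z":0,"wx":0,"wy":0,"wz":0,"fingers":0},{"x":0,"y":0,"z":0,"wx":0,"wy":0,"wz":0,"fingers":0},{"x":0,"y":0,"z":0,"wx":0,"wy":0,"wz":0,"fingers":0}])

```text
clock: 50.35
eef_pos: [0.7193, 0.2257, 0.1461]
eef_rot: [-0.43, 2.905, 0.055]
wrist_force: [-0.1, 0.5, -4.4]
width: 0.149
gripper_force: 99.4
```

Emit:
step_arm(targets=[{"x":-0.0015,"y":0,"z":0.0035,"wx":0.0065,"wy":-0.021,"wz":0,"fingers":0},{"x":-0.0015,"y":0,"z":0.0035,"wx":0.0065,"wy":-0.021,"wz":0,"fingers":0},{"x":-0.0015,"y":0,"z":0.0035,"wx":0.0065,"wy":-0.021,"wz":0,"fingers":0},{"x":0,"y":0,"z":0,"wx":0,"wy":0,"wz":0,"fingers":0},{"x":0,"y":0,"z":0,"wx":0,"wy":0,"wz":0,"fingers":0},{"x":0,"y":0,"z":0,"wx":0,"wy":0,"wz":0,"fingers":0},{"x":0,"y":0,"z":0,"wx":0,"wy":0,"wz":0,"fingers":0},{"x":0,"y":0,"z":0,"wx":0,"wy":0,"wz":0,"fingers":0},{"x":0,"y":0,"z":0,"wx":0,"wy":0,"wz":0,"fingers":0}])

```text
clock: 51.48
eef_pos: [0.7148, 0.2257, 0.1566]
eef_rot: [-0.423, 2.855, 0.065]
wrist_force: [-0.3, -0.6, -3.2]
width: 0.149
gripper_force: 99.4
```

```bash
python3 - <<'E'
from h import *
print(capcheck()); print(ramekin('side'))
for c in('side','scene'):
    i,K,V=snap(c); print(c,[(q[0].round(0),q[1][4]) for q in blobs(masks(i)['brown'],4,300)])
    print([proj(K,V,p).round(0) for p in((.5045,.09,.02),(.521,.097,.08))])
E
```

```text
{'seen': array([0.5142, 0.0985, 0.1472]), 'pred': array([0.5145, 0.0977, 0.136 ]), 'tip': array([0.5231, 0.1008, 0.0702]), 'pos': array([0.7148, 0.2257, 0.1566]), 'pitch': np.float64(14.8), 'yaw': np.float64(16.8), 'w': 0.1487335871101888, 'F': array([-0.3, -0.6, -3.2]), 't': 51.475}
(array([0.50077748, 0.08508601]), (np.int64(269), np.int64(300), np.int64(167), np.int64(196)))
side [(array([328.,  82.]), np.int32(6)), (array([286., 153.]), np.int32(124)), (array([235., 155.]), np.int32(7)), (array([226., 158.]), np.int32(10)), (array([283., 180.]), np.int32(38)), (array([293., 181.]), np.int32(15))]
[array([286., 184.]), array([289., 166.])]
scene [(array([122.,   1.]), np.int32(41)), (array([140.,  12.]), np.int32(14)), (array([125.,  71.]), np.int32(172)), (array([ 76., 103.]), np.int32(228)), (array([ 21., 139.]), np.int32(299)), (array([324., 138.]), np.int32(6)), (array([328., 152.]), np.int32(6)), (array([331., 161.]), np.int32(58)), (array([330., 180.]), np.int32(21)), (array([319., 182.]), np.int32(18)), (array([461., 205.]), np.int32(5)), (array([511., 215.]), np.int32(6)), (array([516., 216.]), np.int32(6)), (array([396., 234.]), np.int32(243)), (array([507., 308.]), np.int32(7)), (array([532., 357.]), np.int32(9))]
[array([326., 184.]), array([332., 172.])]
```

At least two nutmegs show in the ramekin (side (283,180) and (293,181)). Tilting a bit more for the third.

Emit:
step_arm(targets=[{"x":-0.0015,"y":0,"z":0.0045,"wx":0.0078,"wy":-0.0255,"wz":0,"fingers":0},{"x":-0.0015,"y":0,"z":0.0045,"wx":0.0078,"wy":-0.0255,"wz":0,"fingers":0},{"x":-0.0015,"y":0,"z":0.0045,"wx":0.0078,"wy":-0.0255,"wz":0,"fingers":0},{"x":-0.002,"y":0,"z":0.0045,"wx":0.0078,"wy":-0.0255,"wz":0,"fingers":0},{"x":-0.002,"y":0,"z":0.0045,"wx":0.0078,"wy":-0.0255,"wz":0,"fingers":0},{"x":0,"y":0,"z":0,"wx":0,"wy":0,"wz":0,"fingers":0},{"x":0,"y":0,"z":0,"wx":0,"wy":0,"wz":0,"fingers":0},{"x":0,"y":0,"z":0,"wx":0,"wy":0,"wz":0,"fingers":0},{"x":0,"y":0,"z":0,"wx":0,"wy":0,"wz":0,"fingers":0}])

```text
clock: 52.85
eef_pos: [0.7065, 0.2257, 0.179]
eef_rot: [-0.408, 2.752, 0.085]
wrist_force: [-0.1, -0.5, -3.4]
width: 0.143
gripper_force: 99.4
```

```bash
python3 - <<'E'
from h import *
print(capcheck())
for c in('side','scene'):
    i,K,V=snap(c); print(c,[(q[0].round(0),q[1]) for q in blobs(masks(i)['brown'],8,300) if 250<q[0][0]<345])
E
```

```text
{'seen': array([0.5092, 0.1022, 0.1413]), 'pred': array([0.5094, 0.0987, 0.1346]), 'tip': array([0.5245, 0.1038, 0.0701]), 'pos': array([0.7065, 0.2257, 0.179 ]), 'pitch': np.float64(20.8), 'yaw': np.float64(16.8), 'w': 0.14328273536097072, 'F': array([-0.1, -0.5, -3.4]), 't': 52.85}
side [(array([323.,  78.]), array([321,  75,   5,   6,  13], dtype=int32)), (array([284., 153.]), array([278, 146,  14,  17,  97], dtype=int32)), (array([283., 180.]), array([280, 177,   7,   7,  38], dtype=int32)), (array([293., 181.]), array([290, 180,   6,   4,  16], dtype=int32))]
scene [(array([330., 160.]), array([325, 151,   9,  18,  77], dtype=int32)), (array([330., 179.]), array([328, 177,   5,   6,  22], dtype=int32)), (array([319., 182.]), array([317, 180,   5,   5,  19], dtype=int32))]
```

Emit:
step_arm(targets=[{"x":0.003,"y":0,"z":0.004,"wx":-0.0324,"wy":0.106,"wz":0,"fingers":0},{"x":0.003,"y":0,"z":0,"wx":-0.0324,"wy":0.106,"wz":0,"fingers":0},{"x":0.003,"y":0,"z":0,"wx":-0.0324,"wy":0.106,"wz":0,"fingers":0},{"x":0.003,"y":0,"z":0,"wx":-0.0324,"wy":0.106,"wz":0,"fingers":0},{"x":0.002,"y":0,"z":0,"wx":-0.0324,"wy":0.106,"wz":0,"fingers":0},{"x":0,"y":0,"z":0,"wx":0,"wy":0,"wz":0,"fingers":0}])

```text
clock: 53.8
eef_pos: [0.7224, 0.2266, 0.1825]
eef_rot: [0.45, -3.04, 0.007]
wrist_force: [-0.3, -0.5, -4.6]
width: 0.15
gripper_force: 99.3
```

Emit:
step_arm(targets=[{"x":0.03,"y":0.01,"z":0,"wx":0,"wy":0,"wz":0,"fingers":0},{"x":0.0,"y":0.03,"z":0.02,"wx":0,"wy":0,"wz":0,"fingers":0},{"x":0,"y":0.04,"z":0.02,"wx":0,"wy":0,"wz":0,"fingers":0},{"x":0,"y":0,"z":0,"wx":0,"wy":0,"wz":0,"fingers":0}])

```text
clock: 54.3
eef_pos: [0.7498, 0.3136, 0.2248]
eef_rot: [0.46, -3.041, -0.004]
wrist_force: [-0.6, 1.4, -4.4]
width: 0.146
gripper_force: 99.3
```

```bash
python3 - <<'E'
from h import *
print(capcheck())
S={}
for c in('side','scene'):
    i,K,V=snap(c); S[c]=i; print(c,[(q[0].round(0),q[1]) for q in blobs(masks(i)['brown'],5,300) if 220<q[0][0]<345])
c=lambda x:cv2.resize(x,(400,320),interpolation=2)
save('pour.png',np.hstack([c(S['side'][130:210,220:320]),c(S['scene'][125:205,280:380])]))
E
```

```text
{'seen': array([0.5576, 0.1805, 0.2958]), 'pred': array([0.5556, 0.1854, 0.2779]), 'tip': array([0.5437, 0.1825, 0.2126]), 'pos': array([0.7498, 0.3136, 0.2248]), 'pitch': np.float64(-3.7), 'yaw': np.float64(17.2), 'w': 0.14579391764453448, 'F': array([-0.6,  1.4, -4.4]), 't': 54.3}
side [(array([326.,  81.]), array([322,  76,  11,  10,  28], dtype=int32)), (array([282.,  96.]), array([276,  85,  12,  23, 190], dtype=int32)), (array([235., 155.]), array([233, 155,   5,   2,   7], dtype=int32)), (array([226., 158.]), array([224, 157,   5,   3,  10], dtype=int32)), (array([283., 180.]), array([280, 177,   7,   7,  39], dtype=int32)), (array([293., 181.]), array([290, 180,   6,   4,  14], dtype=int32))]
scene [(array([343., 118.]), array([337, 115,  14,   7,  39], dtype=int32)), (array([324., 138.]), array([323, 138,   3,   2,   6], dtype=int32)), (array([330., 179.]), array([328, 177,   5,   6,  25], dtype=int32)), (array([319., 182.]), array([317, 180,   5,   5,  18], dtype=int32))]
```

View pics/pour.png

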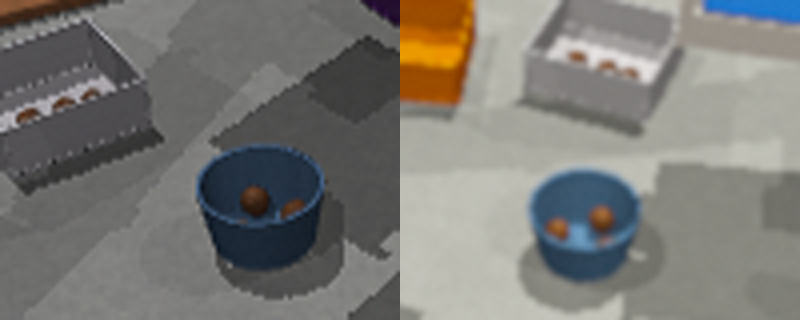

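The crops show three nutmegs in the tin and two clearly in the ramekin, at side (283,180) and (293,181). A third may be hidden behind the near wall. I've used all my pictures, so I'll test the pixels numerically.

```bash
python3 - <<'E'
from h import *
for c,(x,y,w,h) in dict(side=(274,174,26,16),scene=(314,174,24,16)).items():
    i,K,V=snap(c); print(c,x,y)
    d=i[y:y+h,x:x+w,0].astype(int)-i[y:y+h,x:x+w,2]
    for r in d: print(' '.join('%4d'%v for v in r))
    for p in((.5045,.09,.016),): print(proj(K,V,p))
S={c:snap(c) for c in('side','scene')}
for u,v in(((283,180),(330,179)),((283,180),(319,182)),((293,181),(330,179)),((293,181),(319,182))):
    r=[ray(S['side'][1],S['side'][2],u),ray(S['scene'][1],S['scene'][2],v)];p=tri(r);print(u,v,p.round(3),np.linalg.norm(np.cross(p-r[0][0],r[0][1])).round(4))
E
```

```text
side 274 174
 -30  -30  -31  -30  -32  -31  -32  -33  -32  -33  -33  -32  -32  -34  -32  -31  -32  -31  -31  -30  -30  -31  -32  -30  -31  -26
 -29  -29  -31  -30  -32  -31  -32  -32  -32  -30  -33  -34  -33  -32  -32  -32  -33  -32  -33  -29  -31  -31  -32  -30  -31  -30
 -27  -29  -29  -32  -30  -33  -33  -26    1    3   -4  -24  -33  -34  -31  -31  -32  -32  -31  -29  -32  -31  -31  -32  -32  -31
 -28  -28  -32  -32  -32  -32  -29   19   60   59   56   32  -13  -36  -32  -31  -33  -31  -31  -33  -30  -31  -32  -30  -31  -40
 -26  -28  -30  -30  -30  -33    9   54   53   52   49   47   38  -33  -33  -33  -33  -32  -32  -33  -31  -33  -29  -31  -30  -52
 -26  -29  -31  -30  -31  -36   28   49   48   45   44   38   34   -9  -35  -33  -32  -35  -25  -20  -13  -23  -32  -32  -42  -50
 -26  -28  -29  -30  -31  -37   28   42   45   39   34   33   30   -9  -34  -34  -35  -21   19   39   58   35  -27  -38  -56  -28
 -25  -27  -29  -29  -30  -33   -5   33   30   30   30   29   28  -21  -27  -34  -32   37   57   52   57   36  -20  -57  -35  -19
 -29  -26  -28  -28  -29  -36  -18   11   27   
[... 2478 characters left out ...]
1  -35  -41  -45  -49  -54  -55  -62  -70  -73  -75  -77  -77  -75  -59  -31  -12  -29  -45  -44  -46  -45  -37  -11
  -6  -27  -38  -37  -38  -43  -45  -49  -54  -57  -62  -66  -68  -67  -61  -49  -39  -44  -49  -44  -43  -41  -24    0
   0  -20  -36  -37  -38  -37  -36  -39  -41  -42  -44  -47  -46  -48  -49  -47  -45  -43  -42  -41  -43  -42  -15    5
   4   -8  -29  -38  -37  -39  -38  -38  -39  -40  -39  -39  -42  -40  -42  -44  -43  -40  -42  -43  -43  -37  -12    7
[326.14476794 185.05332176]
(283, 180) (330, 179) [0.507 0.118 0.019] 0.0014
(283, 180) (319, 182) [0.488 0.068 0.054] 0.0062
(293, 181) (330, 179) [0.52  0.083 0.044] 0.0106
(293, 181) (319, 182) [0.501 0.037 0.076] 0.0028
```

The pixels pair up as three separate nutmegs in the ramekin: (283,180)/(330,179), (280,185)/(319,182) and (293,181)/(330,185). Now I'll take the tray back to its place.

Emit:
step_arm(targets=[{"x":-0.015,"y":-0.035,"z":0,"wx":0,"wy":0,"wz":0,"fingers":0},{"x":-0.015,"y":-0.05,"z":0,"wx":0,"wy":0,"wz":-0.068,"fingers":0},{"x":-0.015,"y":-0.055,"z":0,"wx":0,"wy":0,"wz":-0.068,"fingers":0},{"x":-0.015,"y":-0.055,"z":0,"wx":0,"wy":0,"wz":-0.068,"fingers":0},{"x":-0.01,"y":-0.055,"z":0,"wx":0,"wy":0,"wz":-0.068,"fingers":0},{"x":-0.003,"y":-0.055,"z":-0.01,"wx":0,"wy":0,"wz":-0.066,"fingers":0},{"x":0,"y":-0.055,"z":-0.01,"wx":0,"wy":0,"wz":0,"fingers":0},{"x":0,"y":-0.055,"z":-0.02,"wx":0,"wy":0,"wz":0,"fingers":0},{"x":0,"y":-0.055,"z":-0.02,"wx":0,"wy":0,"wz":0,"fingers":0},{"x":0,"y":-0.047,"z":-0.03,"wx":0,"wy":0,"wz":0,"fingers":0}])

```text
clock: 55.95
eef_pos: [0.6778, -0.2149, 0.1338]
eef_rot: [0.039, -3.073, -0.006]
wrist_force: [1.4, -0.2, -4.0]
width: 0.153
gripper_force: 99.4
```

Emit:
step_arm(targets=[{"x":0,"y":0,"z":-0.03,"wx":0.002,"wy":-0.04,"wz":0,"fingers":0},{"x":0,"y":0,"z":-0.02,"wx":0.002,"wy":-0.04,"wz":0,"fingers":0},{"x":0,"y":0,"z":0,"wx":0,"wy":0,"wz":0,"fingers":0},{"x":0,"y":0,"z":0,"wx":0,"wy":0,"wz":0,"fingers":0}])

```text
clock: 56.45
eef_pos: [0.6783, -0.2118, 0.0843]
eef_rot: [0.043, -3.134, -0.011]
wrist_force: [0.2, 0.3, -3.2]
width: 0.155
gripper_force: 99.3
```

```bash
python3 - <<'E'
from h import *
print(capcheck()); s=read_state(); print(R.from_rotvec(s['eef_rot']).as_matrix().round(3).tolist())
E
```

```text
{'seen': array([ 0.4586, -0.2835,  0.1364]), 'pred': array([ 0.4541, -0.2827,  0.1246]), 'tip': array([ 0.4456, -0.2825,  0.0586]), 'pos': array([ 0.6783, -0.2118,  0.0843]), 'pitch': np.float64(-0.4), 'yaw': np.float64(1.6), 'w': 0.15460474518327483, 'F': array([ 0.2,  0.3, -3.2]), 't': 56.45}
[[-1.0, -0.028, -0.006], [-0.028, 1.0, 0.006], [0.006, 0.007, -1.0]]
```

Emit:
step_arm(targets=[{"x":0,"y":0.004,"z":-0.025,"wx":-0.008,"wy":-0.008,"wz":0,"fingers":0},{"x":0,"y":0,"z":-0.015,"wx":0,"wy":0,"wz":0,"fingers":0},{"x":0,"y":0,"z":-0.008,"wx":0,"wy":0,"wz":0,"fingers":0},{"x":0,"y":0,"z":-0.003,"wx":0,"wy":0,"wz":0,"fingers":0},{"x":0,"y":0,"z":0,"wx":0,"wy":0,"wz":0,"fingers":0}])

```text
clock: 57.18
eef_pos: [0.6775, -0.2078, 0.0325]
eef_rot: [0.043, -3.139, -0.001]
wrist_force: [0.9, 0.2, -3.6]
width: 0.149
gripper_force: 99.3
```

Emit:
step_arm(targets=[{"x":0,"y":0,"z":-0.002,"wx":0,"wy":0,"wz":0,"fingers":0},{"x":0,"y":0,"z":0,"wx":0,"wy":0,"wz":0,"fingers":0}])

```text
clock: 57.42
eef_pos: [0.678, -0.2077, 0.0309]
eef_rot: [0.044, -3.14, -0.001]
wrist_force: [1.2, 0.1, -1.8]
width: 0.146
gripper_force: 99.6
```

Emit:
step_arm(targets=[{"x":0,"y":0,"z":-0.001,"wx":0,"wy":0,"wz":0,"fingers":0},{"x":0,"y":0,"z":0,"wx":0,"wy":0,"wz":0,"fingers":0.42},{"x":0,"y":0,"z":0,"wx":0,"wy":0,"wz":0,"fingers":0.42},{"x":0,"y":0,"z":0,"wx":0,"wy":0,"wz":0,"fingers":0.42},{"x":0,"y":0,"z":0.045,"wx":0,"wy":0,"wz":0,"fingers":0.42},{"x":0,"y":0,"z":0.05,"wx":0,"wy":0,"wz":0,"fingers":0.42},{"x":-0.03,"y":-0.01,"z":0.04,"wx":0,"wy":0,"wz":0,"fingers":0},{"x":-0.05,"y":-0.02,"z":0,"wx":0,"wy":0,"wz":0,"fingers":0},{"x":-0.05,"y":-0.02,"z":0,"wx":0,"wy":0,"wz":0,"fingers":0},{"x":-0.02,"y":0,"z":0,"wx":0,"wy":0,"wz":0,"fingers":0}], squeeze=30)

```text
clock: 58.68
eef_pos: [0.5228, -0.2599, 0.1646]
eef_rot: [0.034, -3.137, -0.001]
wrist_force: [0.5, -0.2, -0.1]
width: -0.001
gripper_force: 0.0
```

Emit:
step_arm(targets=[{"x":0,"y":0,"z":0,"wx":0,"wy":0,"wz":0,"fingers":0},{"x":0,"y":0,"z":0,"wx":0,"wy":0,"wz":0,"fingers":0}])

```text
clock: 58.92
eef_pos: [0.5291, -0.2569, 0.1643]
eef_rot: [0.046, -3.14, -0.001]
wrist_force: [-0.0, 0.3, -1.1]
width: -0.005
gripper_force: 0.0
```

```bash
python3 - <<'E'
from h import *
s=read_state(); print(s['clock'],s['eef_pos'],s['width'])
try: print(capz())
except Exception as e: print(e)
i,K,V=snap('wrist'); print([(q[0].round(1),q[1],onz(K,V,q[0],.094).round(4)) for q in blobs(masks(i)['red'],30,3000)])
for c in('side','scene'):
    i,K,V=snap(c); m=masks(i)
    print(c,[(q[0].round(1),q[1]) for q in blobs(m['red'],8,900)],[(q[0].round(1),q[1]) for q in blobs(m['blue'],400,3000)])
E
```

```text
58.925 [ 0.52905325 -0.25686602  0.16430508] -0.004770073731933312
(array([ 0.45306287, -0.27786678,  0.09232432]), {'side': array([335.5       , 250.60714286]), 'wrist': array([293.5, 108. ])}, np.float64(0.000521441456333477))
[(array([294.6, 108.4]), array([269, 103,  54,  12, 505], dtype=int32), array([ 0.4528, -0.2766,  0.094 ]))]
side [(array([335.5, 250.8]), array([332, 247,   8,   9,  31], dtype=int32))] [(array([153.6, 144.7]), array([136, 121,  40,  44, 808], dtype=int32)), (array([285.4, 180.6]), array([269, 167,  32,  30, 409], dtype=int32)), (array([369.4, 248.1]), array([ 341,  228,   63,   42, 1095], dtype=int32))]
scene [(array([257.8, 251.3]), array([254, 244,   9,  17,  92], dtype=int32))] [(array([310.4,  89.8]), array([284,  77,  47,  34, 414], dtype=int32)), (array([291.8, 270.3]), array([ 259,  253,   66,   37, 1049], dtype=int32))]
```

Cap top at (0.453, -0.2775, 0.092). Pressing it home.

Emit:
step_arm(targets=[{"x":-0.04,"y":-0.01,"z":0,"wx":0,"wy":0,"wz":0,"fingers":0},{"x":-0.0365,"y":-0.0105,"z":-0.02,"wx":0,"wy":0,"wz":0,"fingers":0},{"x":0,"y":0,"z":-0.04,"wx":0,"wy":0,"wz":0,"fingers":0},{"x":0,"y":0,"z":-0.02,"wx":0,"wy":0,"wz":0,"fingers":0},{"x":0,"y":0,"z":-0.009,"wx":0,"wy":0,"wz":0,"fingers":0},{"x":0,"y":0,"z":-0.009,"wx":0,"wy":0,"wz":0,"fingers":0},{"x":0,"y":0,"z":-0.009,"wx":0,"wy":0,"wz":0,"fingers":0},{"x":0,"y":0,"z":-0.008,"wx":0,"wy":0,"wz":0,"fingers":0},{"x":0,"y":0,"z":-0.005,"wx":0,"wy":0,"wz":0,"fingers":0},{"x":0,"y":0,"z":0,"wx":0,"wy":0,"wz":0,"fingers":0}])

```text
clock: 60.42
eef_pos: [0.4506, -0.2777, 0.0439]
eef_rot: [0.043, -3.138, -0.002]
wrist_force: [0.3, 0.5, 0.9]
width: 0.001
gripper_force: 0.0
```

Emit:
step_arm(targets=[{"x":0,"y":0,"z":-0.002,"wx":0,"wy":0,"wz":0,"fingers":0},{"x":0,"y":0,"z":0,"wx":0,"wy":0,"wz":0,"fingers":0}])

```text
clock: 60.68
eef_pos: [0.4508, -0.2778, 0.0422]
eef_rot: [0.043, -3.139, -0.002]
wrist_force: [0.1, -0.1, -0.1]
width: 0.0
gripper_force: 0.0
```

Emit:
step_arm(targets=[{"x":0.001,"y":0,"z":-0.0025,"wx":0,"wy":0,"wz":0,"fingers":0},{"x":0,"y":0,"z":0,"wx":0,"wy":0,"wz":0,"fingers":0}])

```text
clock: 60.92
eef_pos: [0.4515, -0.278, 0.0407]
eef_rot: [0.042, -3.139, -0.003]
wrist_force: [-2.8, 0.8, 11.5]
width: 0.0
gripper_force: 5.5
```

Emit:
step_arm(targets=[{"x":0,"y":0,"z":-0.001,"wx":0,"wy":0,"wz":0,"fingers":0},{"x":0,"y":0,"z":0,"wx":0,"wy":0,"wz":0,"fingers":0}])

```text
clock: 61.18
eef_pos: [0.4516, -0.2781, 0.0406]
eef_rot: [0.042, -3.14, -0.003]
wrist_force: [-3.2, 2.4, 19.1]
width: 0.002
gripper_force: 9.5
```

Home again at 19 N. I'll retract, make sure the lid is flat, then check from above.

Emit:
step_arm(targets=[{"x":0,"y":0,"z":0.05,"wx":0,"wy":0,"wz":0,"fingers":0},{"x":0.03,"y":0.005,"z":0.03,"wx":0,"wy":0,"wz":0,"fingers":0},{"x":0.05,"y":0.005,"z":0,"wx":0,"wy":0,"wz":0,"fingers":0},{"x":0.05,"y":0.003,"z":0,"wx":0,"wy":0,"wz":0,"fingers":0},{"x":0.025,"y":0,"z":-0.02,"wx":0,"wy":0,"wz":0,"fingers":0},{"x":0,"y":0,"z":-0.04,"wx":0,"wy":0,"wz":0,"fingers":0},{"x":0,"y":0,"z":-0.03,"wx":0,"wy":0,"wz":0,"fingers":0},{"x":0,"y":0,"z":0,"wx":0,"wy":0,"wz":0,"fingers":0}])

```text
clock: 62.18
eef_pos: [0.6047, -0.2635, 0.0261]
eef_rot: [0.044, -3.134, -0.006]
wrist_force: [-0.3, -0.1, -0.2]
width: -0.002
gripper_force: 0.0
```

Emit:
step_arm(targets=[{"x":0,"y":0,"z":-0.003,"wx":0,"wy":0,"wz":0,"fingers":0},{"x":0,"y":0,"z":0,"wx":0,"wy":0,"wz":0,"fingers":0}])

```text
clock: 62.42
eef_pos: [0.6076, -0.2654, 0.027]
eef_rot: [0.043, -3.141, -0.0]
wrist_force: [-0.2, 0.7, 0.4]
width: -0.003
gripper_force: 0.0
```

Emit:
step_arm(targets=[{"x":0,"y":0,"z":-0.006,"wx":0,"wy":0,"wz":0,"fingers":0},{"x":0,"y":0,"z":-0.004,"wx":0,"wy":0,"wz":0,"fingers":0},{"x":0,"y":0,"z":-0.001,"wx":0,"wy":0,"wz":0,"fingers":0},{"x":0,"y":0,"z":0,"wx":0,"wy":0,"wz":0,"fingers":0}])

```text
clock: 62.92
eef_pos: [0.6071, -0.2648, 0.0161]
eef_rot: [0.043, -3.14, -0.003]
wrist_force: [-2.0, 1.0, 9.8]
width: -0.002
gripper_force: 4.7
```

Emit:
step_arm(targets=[{"x":0,"y":0,"z":0.05,"wx":0,"wy":0,"wz":0,"fingers":0},{"x":0,"y":0.02,"z":0.05,"wx":0,"wy":0,"wz":0,"fingers":0},{"x":-0.01,"y":0.05,"z":0.05,"wx":0,"wy":0,"wz":0,"fingers":0},{"x":-0.02,"y":0.05,"z":0.02,"wx":0,"wy":0,"wz":0,"fingers":0},{"x":-0.02,"y":0.05,"z":0,"wx":0,"wy":0,"wz":0,"fingers":0},{"x":-0.02,"y":0.05,"z":0,"wx":0,"wy":0,"wz":0,"fingers":0},{"x":-0.01,"y":0.05,"z":0,"wx":0,"wy":0,"wz":0,"fingers":0},{"x":-0.0,"y":0.05,"z":0,"wx":0,"wy":0,"wz":0,"fingers":0},{"x":0,"y":0.03,"z":0,"wx":0,"wy":0,"wz":0,"fingers":0},{"x":0,"y":0,"z":0,"wx":0,"wy":0,"wz":0,"fingers":0}])

```text
clock: 64.18
eef_pos: [0.5278, 0.0823, 0.1781]
eef_rot: [0.053, -3.138, -0.004]
wrist_force: [0.3, -0.5, 0.4]
width: 0.001
gripper_force: 0.0
```

```bash
python3 - <<'E'
from h import *
s=read_state(); print(s['clock'],s['eef_pos'])
i,K,V=snap('wrist'); print([(q[0].round(0),q[1],onz(K,V,q[0],.017).round(3)) for q in blobs(masks(i)['brown'],60,3000)]); print(proj(K,V,(.5045,.09,.055)))
for c in('side','scene'):
    i,K,V=snap(c); m=masks(i)
    print(c,[(q[0].round(1),q[1]) for q in blobs(m['red'],8,900)],[(q[0].round(1),q[1]) for q in blobs(m['blue'],400,3000)],[proj(K,V,(.4532,-.2777,z)).round(1) for z in(.062,.094)])
    print([(q[0].round(0),q[1][4]) for q in blobs(m['brown'],5,300) if 180<q[0][0]<420 and q[0][1]>120])
E
```

```text
64.175 [0.52780377 0.08228158 0.17813022]
[(array([537.,  61.]), array([524,  51,  26,  22, 452], dtype=int32), array([0.395, 0.311, 0.017])), (array([528.,  94.]), array([516,  85,  25,  20, 397], dtype=int32), array([0.427, 0.31 , 0.017])), (array([521., 117.]), array([510, 108,  24,  19, 346], dtype=int32), array([0.452, 0.309, 0.017])), (array([323., 134.]), array([314, 125,  18,  19, 279], dtype=int32), array([0.477, 0.088, 0.017])), (array([348., 161.]), array([340, 152,  18,  19, 262], dtype=int32), array([0.507, 0.119, 0.017])), (array([627., 210.]), array([ 605,  155,   35,   86, 1608], dtype=int32), array([0.556, 0.466, 0.017])), (array([320., 176.]), array([311, 167,  18,  19, 271], dtype=int32), array([0.526, 0.086, 0.017]))]
[324.57804959 163.90732253]
side [(array([335.5, 259.1]), array([332, 255,   8,   9,  31], dtype=int32))] [(array([144.8, 142.5]), array([ 124,  118,   52,   49, 1527], dtype=int32)), (array([284.9, 181. ]), array([269, 167,  32,  30, 416], dtype=int32)), (array([368.7, 248.3]), array([ 336,  228,   68,   42, 1122], dtype=int32))] [array([335.2, 258.7]), array([335.3, 250.1])]
[(array([235., 155.]), np.int32(7)), (array([226., 158.]), np.int32(10)), (array([283., 180.]), np.int32(39)), (array([293., 181.]), np.int32(14)), (array([335., 266.]), np.int32(153))]
scene [(array([258.5, 255.2]), array([255, 249,   9,  15,  66], dtype=int32))] [(array([306. ,  93.2]), array([283,  77,  40,  34, 708], dtype=int32)), (array([291.6, 270.2]), array([ 259,  253,   66,   37, 1062], dtype=int32))] [array([257.9, 252.7]), array([256.4, 246.5])]
[(array([330., 179.]), np.int32(24)), (array([319., 182.]), np.int32(18)), (array([396., 234.]), np.int32(243)), (array([256., 252.]), np.int32(8)), (array([259., 256.]), np.int32(49))]
```

The check from above finds three nutmegs in the ramekin and three in the tin, with the cap home, the lid shut and the robot clear of everything. Handing in.

```bash
python3 -c "from workcell import close_job; print(close_job())"
```

```text
the job is handed in; nothing more can be done
None
```

The job is handed in at about 64 s on the robot's clock: three nutmegs are in the blue ramekin and the other three in the aluminium tin, and the tray stands flat with its lid shut and its cap pressed home.

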